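# Weigh the gravity mills and rack them battery end low

### The arm

A 6-joint arm with a two-finger parallel gripper is mounted at the origin on a cart in front of the work surface, level with it; the furniture and walls round the work are solid. World frame = base frame: x ahead of the robot, y to its left, z up, the work surface at z = 0. Lengths are in m, angles in rad, forces in N, time in s.
With the tool pointing down it reaches from about 0.35 to 0.85 m from the base axis. Payload 8.1 kg.
Tool frame: the origin (TCP) lies midway between the tips of the shut fingers; the grasp point (between the pads) lies 19 mm behind it; z points along the fingers, y is the direction in which the jaws open and shut (so a half turn about z gives the same grasp; the last joint's range is limited). The gripper opens to 93 mm and grips with 3 to 60 N. Pads are 15 mm wide; open, the fingers measure 128 mm over their backs; the gripper's body (75 mm by 188 mm) begins 65 mm behind the grasp point.
Start: joints at [-1.189, 0.13, 1.488, -0, 1.523, -0.085], TCP at [0.27, -0.536, 0.219] pointing down, gripper open.
Joint ranges: [-2.96, 2.96], [-0.89, 2.26], [0.02, 2.5], [-1.34, 4.48], [0, 2.73], [-2.66, 2.66]. Speed limits (rad/s): [2.39, 2.39, 2.79, 3.14, 3.14, 3.14].

### API

Orientations are given as a rotation vector (axis times angle).
In Python, from plant import robot gives the robot as it stands. The module is installed in compiled form; this text tells all that it offers.
- The arm moves only by the shell command python3 -m pendant 'ROWS' [FORCE]. ROWS is JSON, a list of rows, each an object with "translation": the shift along the tool's x, y, z in mm, a list of three; "twist": the turn, a rotation vector about the tool's x, y, z in rad, a list of three; "grip": the opening, from -1 (shut) to 1 (fully open). A call has exactly 10 rows; each row shifts and turns the pose as measured when the row begins, along the tool's axes as they then stand; what a row does not reach is not made up. A row lasts 1/10 s, in which the tool goes at most 50 mm and 8.59 degrees, less where a joint would pass 70% of its speed; a pose out of reach is approached as far as the arm can. A call is refused whole if a number of a shift passes 50 or a number of a turn 0.15, either way. A call with a gripper value outside its range is refused whole. The fingers move at their own pace and stop on an object; FORCE is the grip in N (left out, the last holds). Time passes only in rows, so rows that do not move let the fingers close, or fill a call up. It gives the time, the measured TCP pose, the force and the opening at its end, in the units of the state.
- robot.read_state(): the state, without advancing time (a new reading comes with each control period).
- robot.read_camera(name): name is "scene" or "top" or "wrist"; returns (picture, depth): 384x512x3 uint8, red, green, blue; 384x512 float32, m along the optical axis (not along the pixel's ray), 0 where there is no reading.
- robot.camera_info(name): a dict with "vertical_fov" (degrees; the focal length in pixels is half the picture's height over the tangent of half this angle, whatever the lens; pixels are square), "cx", "cy" (the principal point, pixels), "cam_to_world" (4x4, takes a point from camera to world coordinates). Camera axes: x right, y up, looking along -z (the intrinsics and any distortion apply to the point x, -y, -z); pixel columns grow to the right and rows downward; lengths in m; the calibration is good to about 2 mm. A picture is of the moment at which its call begins: read the wrist's pose just before it. camera_info takes no time and is no camera call; for the wrist camera it gives the pose at the moment of the call.
- robot.close_job(): hands the job in, once; it reports no verdict.
The state is a dict: "t": time; "q": joint angles; "dq": joint speeds; "joint_torque": joint torques, N m; "tool_pos": TCP position; "orientation": TCP orientation; "force": force on the tool from outside, world axes, zero at the start; "wrist_torque": the same for the moment, N m; "opening": finger opening in m.
Only numpy, scipy, OpenCV 4.12 (cv2) and the standard library are available. Lean on these libraries where they do the work, as an engineer would, in place of code of your own. Each camera call takes 0.05 s, during which the arm holds its last target. There are 200 camera calls.

### The job

Put the two spice mills that lie loose on the worktop away in the two free bays of the sloping steel rack, one in each, with the heavy battery end at the low side and standing right down against the foot ledge. Both ends look alike, so lift each mill level by its middle and feel which end is heavy before you tip it: the light end is the grinder, which runs and spills as soon as it dips well below level. Lay the mills down gently, and leave the mill already in the rack and everything else on the table where they are.

Things in the scene. Friction and masses are not known exactly. Their poses are not given: they have to be found in the camera images.
- mill_a: battery spice mill lying on the worktop: bar 166 long, 46 square, steel, two identical black end caps 26 long, seam at mid-length; 0.45-0.55 kg, balance point about 30 from mid-length towards the heavy end. Origin: centre of the bar (23 above the worktop). x runs along it, but neither axes nor looks tell the heavy end: it is drawn anew at each start
- mill_b: a second mill, exactly like mill_a in size, looks and axes; its heavy end is drawn separately
- rack: fixed sloping steel rack, 244 wide (y), 160 deep (x), 125 high at the back; origin on the worktop under its middle, x to its high back, y to its left. The bed rises at 35 degrees from a 22 high foot ledge on the robot's side; three channels run up it, 80 apart, each 51 wide between ridges 8 high. The right-hand one is taken
- bay_left (a point): free left-hand bay (+y side): the point on the channel floor, on its centre line, at the foot ledge's inner face. x points up the slope along the channel (35 degrees above level, away from the robot), y left, z square out of the bed. A mill lying home has its centre at x 83, y 0, z 23 mm here. A mill let go higher up may stick there
- bay_middle (a point): free middle bay: the point on the channel floor, on its centre line, at the foot ledge's inner face. x points up the slope along the channel (35 degrees above level, away from the robot), y left, z square out of the bed. A mill lying home has its centre at x 83, y 0, z 23 mm here. A mill let go higher up may stick there
- mill_stored: a third mill like the others, already lying home in the right-hand bay (-y side); leave it. Origin: its centre
- custard_cup: filled paper dessert cup, 58 across, 46 high, standing between the mills; bystander. Origin: centre of its underside
- cup_stack: nested stack of paper cups, 60 across, 86 high; bystander beyond the mills. Origin: centre of its underside
- icing_spatula: offset icing spatula 217 long, 19 high; bystander lying at the back. Origin: middle of its underside
- small_cutter: steel ring cutter, 55 across, 31 high; bystander behind the rack. Origin: centre of its underside

How it is judged:
At the end, for the whole second after the job is handed in: Each of the two free bays holds one of the two mills: its centre within 8 mm sideways of the channel's centre line, its low end within 8 mm of the foot ledge, lying flat on the bed (6 mm, about 4 degrees), its heavy end at the low side, at rest and let go ((((x of mill_a in the frame of bay_left between 0.078 and 0.091 m and y of mill_a in the frame of bay_left between -0.008 and 0.008 m and z of mill_a in the frame of bay_left between 0.017 and 0.029 m and angle between the x axis of mill_a and the x axis of bay_left, either way round below 0.08 rad) and (x of mill_b in the frame of bay_middle between 0.078 and 0.091 m and y of mill_b in the frame of bay_middle between -0.008 and 0.008 m and z of mill_b in the frame of bay_middle between 0.017 and 0.029 m and angle between the x axis of mill_b and the x axis of bay_middle, either way round below 0.08 rad)) or ((x of mill_a in the frame of bay_middle between 0.078 and 0.091 m and y of mill_a in the frame of bay_middle between -0.008 and 0.008 m and z of mill_a in the frame of bay_middle between 0.017 and 0.029 m and angle between the x axis of mill_a and the x axis of bay_middle, either way round below 0.08 rad) and (x of mill_b in the frame of bay_left between 0.078 and 0.091 m and y of mill_b in the frame of bay_left between -0.008 and 0.008 m and z of mill_b in the frame of bay_left between 0.017 and 0.029 m and angle between the x axis of mill_b and the x axis of bay_left, either way round below 0.08 rad))) and ((x of mill_a_battery_c0 in the frame of mill_a above 0 m and angle between mill_a's own x axis and vertical above 1.9708 rad) or (x of mill_a_battery_c0 in the frame of mill_a below 0 m and angle between mill_a's own x axis and vertical below 1.1708 rad)) and ((x of mill_b_battery_c0 in the frame of mill_b above 0 m and angle between mill_b's own x axis and vertical above 1.9708 rad) or (x of mill_b_battery_c0 in the frame of mill_b below 0 m and angle between mill_b's own x axis and vertical below 1.1708 rad)) and linear speed of each of mill_a, mill_b below 0.02 m/s); the robot touches nothing.
It fails at once if the light end of a loose mill dips more than 23 degrees below level (((x of mill_a_battery_c0 in the frame of mill_a above 0 m and angle between mill_a's own x axis and vertical below 1.1708 rad) or (x of mill_a_battery_c0 in the frame of mill_a below 0 m and angle between mill_a's own x axis and vertical above 1.9708 rad)) or ((x of mill_b_battery_c0 in the frame of mill_b above 0 m and angle between mill_b's own x axis and vertical below 1.1708 rad) or (x of mill_b_battery_c0 in the frame of mill_b below 0 m and angle between mill_b's own x axis and vertical above 1.9708 rad))).
It fails at once if a mill is dropped or slammed into a bay (faster than 0.5 m/s in the last 25 mm or so) ((distance between mill_a and bay_left below 0.11 m and linear speed of mill_a above 0.5 m/s) or (distance between mill_a and bay_middle below 0.11 m and linear speed of mill_a above 0.5 m/s) or (distance between mill_b and bay_left below 0.11 m and linear speed of mill_b above 0.5 m/s) or (distance between mill_b and bay_middle below 0.11 m and linear speed of mill_b above 0.5 m/s)).
It fails at once if the mill already in the rack is shifted by more than 15 mm (distance of mill_stored from where it was at the start of the episode above 0.015 m).
It fails at once if a bystander (cup, cup stack, spatula, ring cutter) is pushed more than 30 mm (distance of any of custard_cup, cup_stack, icing_spatula, small_cutter from where it was at the start of the episode above 0.03 m).
It also fails if it takes over 59 s, if anything falls off the work surface, if the arm or the gripper's body presses on something with over 40 N, if the wrist force passes 120 N, or if a joint passes its speed limit or range.

## Working session

There is one attempt and no reset: what is moved stays moved. The work goes in short steps, Python scripts to look and compute and a shell command to move; the robot and the scene stay as the last step left them, time stands still between calls to the robot, and variables do not carry over. Pictures are saved under pics/ and viewed, about 8 in all and at most 12, crops included, and the job is handed in when it is done.

```bash
mkdir -p pics; cat > h.py <<'E'
import numpy as np, cv2
from plant import robot
from scipy.spatial.transform import Rotation as R
def cloud(n):
    im,d=robot.read_camera(n); i=robot.camera_info(n)
    f=im.shape[0]/2/np.tan(np.radians(i["vertical_fov"])/2)
    v,u=np.mgrid[:im.shape[0],:im.shape[1]]
    P=np.stack([(u-i["cx"])/f*d,-(v-i["cy"])/f*d,-d,np.ones_like(d)],-1)@np.array(i["cam_to_world"]).T
    P=P[...,:3]; P[d==0]=np.nan
    return im,d,P
def save(n,im): cv2.imwrite("pics/"+n+".png",im[...,::-1])
E
python3 - <<'E'
from h import *
print(robot.read_state())
for n in ("top","scene"):
    i=robot.camera_info(n); print(n,i)
    im,d,P=cloud(n); np.savez(n+".npz",im=im,d=d,P=P)
    save(n,im)
    print((d>0).mean(), np.nanmin(P,(0,1)),np.nanmax(P,(0,1)))
E
```

```text
{'t': 0.0, 'q': array([-1.18938512e+00,  1.31164041e-01,  1.48927742e+00,  5.17940093e-07,
        1.52298436e+00, -8.53855280e-02]), 'dq': array([-0.00070991,  0.00087345,  0.0007774 ,  0.00016938,  0.00044791,
       -0.00067445]), 'joint_torque': array([-8.90682531e-04, -5.59839535e+01, -4.91757452e+01,  7.70310801e-02,
        3.56910203e-02, -1.64455219e-04]), 'tool_pos': array([ 0.26983321, -0.53526727,  0.21758674]), 'orientation': array([-3.05464752e+00, -7.26184079e-01,  4.23606543e-04]), 'force': array([-0.36557738,  0.32854655, -0.53815954]), 'wrist_torque': array([ 0.00482911, -0.00872408, -0.02582899]), 'opening': 0.09303954879805341}
top {'vertical_fov': 51.01676818185095, 'cx': 256.11242924848295, 'cy': 190.13767964394597, 'cam_to_world': array([[-0.01849025,  0.98618815, -0.16459354,  0.40199462],
       [-0.99969315, -0.01552144,  0.01930525, -0.09102242],
       [ 0.01648388,  0.1649    ,  0.98617254,  1.32137277],
       [ 0.        ,  0.        ,  0.        ,  1.        ]])}
0.9960428873697916 [-0.2214196  -1.26437169 -0.78368991] [1.50876616 1.26742123 0.70645373]
scene {'vertical_fov': 53.15920565921149, 'cx': 252.75550859158295, 'cy': 196.6313408554713, 'cam_to_world': array([[-0.91425181,  0.24398564, -0.32344185,  0.26871168],
       [-0.40462897, -0.59020943,  0.69851859,  0.59806148],
       [-0.02046992,  0.76949583,  0.6383237 ,  0.72286764],
       [ 0.        ,  0.        ,  0.        ,  1.        ]])}
0.9959869384765625 [-0.26039911 -3.3262318  -0.77524337] [1.51831263 0.38244177 0.61254663]
```

View pics/top.png

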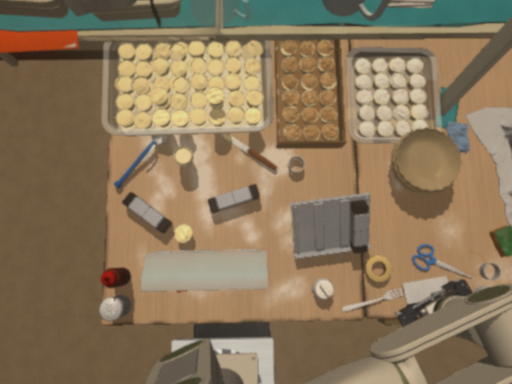

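View pics/scene.png

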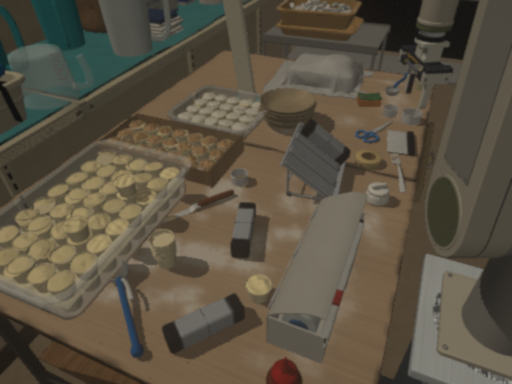

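The two mills are at about (147,213) and (234,198) in the top picture, with the cup at (183,233) between them. The rack is at (331,225) with its right bay taken, and a long pale box lies between the robot and the mills. Next I measure the mills and the rack.

```bash
python3 - <<'E'
from h import *
z=np.load("top.npz"); P=z["P"]; im=z["im"]
def rect(c,r,lo,hi,s):
    m=np.zeros(P.shape[:2],bool); m[c[1]-r:c[1]+r,c[0]-r:c[0]+r]=1
    m&=(P[...,2]>lo)&(P[...,2]<hi)
    n,l,st,_=cv2.connectedComponentsWithStats(m.astype(np.uint8)); k=1+st[1:,4].argmax(); m=l==k
    p=P[m]; (x,y),(w,h),a=cv2.minAreaRect(p[:,:2].astype(np.float32)); 
    q=p[:,:2]-[x,y]; e=np.linalg.svd(q-q.mean(0),full_matrices=False)[2][0]
    print(s,len(p),"c",round(x,4),round(y,4),"wh",round(w,3),round(h,3),"a",round(a,1),"pca yaw",np.degrees(np.arctan2(e[1],e[0])).round(1),"mean",p.mean(0).round(4),"zmax",p[:,2].max().round(3))
rect((147,213),32,.036,.06,"mill1"); rect((234,198),32,.036,.06,"mill2")
rect((183,233),16,.025,.08,"cup");rect((184,157),15,.03,.12,"stack")
rect((205,270),70,.02,.15,"box")
rect((323,289),16,.02,.12,"jar")
rect((296,165),12,.012,.06,"cutter")
rect((331,225),45,.012,.2,"rack")
# floor level
print("table z",np.nanmedian(P[180:200,180:205,2]))
# rack bed: floor pts in left & middle channels
m=np.zeros(P.shape[:2],bool); m[200:250,296:345]=1
p=P[m]; p=p[(p[:,2]>.03)&(p[:,2]<.14)]
A=np.c_[p[:,:2],np.ones(len(p))]
w=np.ones(len(p),bool)
for _ in range(15):
    c=np.linalg.lstsq(A[w],p[w,2],rcond=None)[0]; r=p[:,2]-A@c; w=abs(r-np.median(r[w]))<.006
print("plane",c,"slope",np.degrees(np.arctan(np.hypot(*c[:2]))),"yaw",np.degrees(np.arctan2(c[1],c[0])),w.sum(),len(p))
big=cv2.resize(im[180:275,270:390],None,fx=6,fy=6,interpolation=cv2.INTER_CUBIC); save("rack",big)
E
```

```text
mill1 744 c 0.5498 0.2351 wh 0.167 0.046 a 52.3 pca yaw -127.5 mean [0.5491 0.2339 0.0446] zmax 0.054
mill2 721 c 0.5911 -0.0431 wh 0.047 0.166 a 17.1 pca yaw -72.7 mean [ 0.5905 -0.0433  0.0448] zmax 0.053
cup 268 c 0.4821 0.1161 wh 0.055 0.057 a 88.6 pca yaw 157.6 mean [0.4819 0.1167 0.0402] zmax 0.049
stack 326 c 0.7255 0.114 wh 0.057 0.058 a 89.6 pca yaw -155.7 mean [0.7235 0.1137 0.0743] zmax 0.091
box 4203 c 0.3655 0.0375 wh 0.123 0.359 a 0.3 pca yaw -89.8 mean [0.3738 0.0388 0.1296] zmax 0.15
jar 331 c 0.2997 -0.3199 wh 0.06 0.061 a 90.0 pca yaw 160.4 mean [ 0.3008 -0.3189  0.0415] zmax 0.062
cutter 42 c 0.7133 -0.2556 wh 0.053 0.031 a 66.3 pca yaw 66.1 mean [ 0.7189 -0.2575  0.0255] zmax 0.034
rack 4357 c 0.4895 -0.3488 wh 0.177 0.245 a 6.4 pca yaw 94.6 mean [ 0.4935 -0.3451  0.0834] zmax 0.158
table z -0.000691913980089498
plane [ 0.69086004  0.07958477 -0.24286934] slope 34.815866727315125 yaw 6.571317265456873 1572 2291
```

View pics/rack.png

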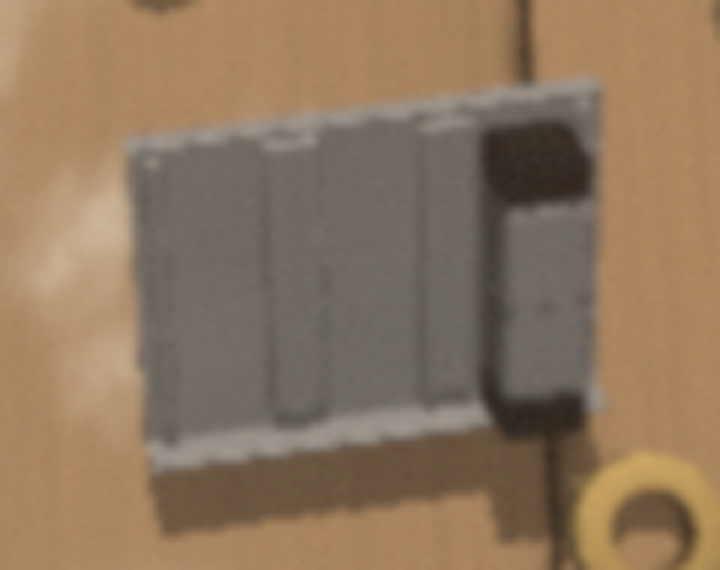

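Crop: the left channel runs from about px 165 to 268, the middle one from 325 to 420, and the foot ledge is the pale strip along the bottom (row ~410–450). I extract the rack's frame from the heights and compare that with the stored mill.

```bash
python3 - <<'E'
from h import *
a=np.radians(6.5); ex=np.array([np.cos(a),np.sin(a)]); ey=np.array([-np.sin(a),np.cos(a)]); O=np.array([.49,-.345])
for n in ("top","scene"):
    z=np.load(n+".npz"); p=z["P"].reshape(-1,3)
    x=(p[:,:2]-O)@ex; y=(p[:,:2]-O)@ey
    k=(abs(x)<.1)&(abs(y)<.14)&(p[:,2]>.01); x,y,h=x[k],y[k],p[k,2]
    f=(x>-.04)&(x<.05)&(y>-.03)
    w=f.copy()
    s=np.tan(np.radians(35)); c=np.median((h-s*x)[f])
    r=(h-s*x)
    print(n,"c",c)
    print("lateral profile y(mm):h-sx (mm)",[(b,round(1e3*np.median(r[g]),1)) for b in range(-130,131,5) if (g:=(abs(y*1e3-b)<2.5)&(x>-.05)&(x<.05)).sum()>3])
    for lo,hi,t in ((.06,.1,"left"),(-.02,.02,"mid"),(-.1,-.06,"right")):
        print(t,[(b,round(1e3*np.median(h[g]),1)) for b in range(-100,100,5) if (g:=(abs(x*1e3-b)<2.5)&(y>lo)&(y<hi)).sum()>2])
E
```

```text
top c 0.06908089240976398
lateral profile y(mm):h-sx (mm) [(-125, np.float64(68.0)), (-120, np.float64(69.8)), (-105, np.float64(121.0)), (-100, np.float64(123.2)), (-95, np.float64(124.4)), (-90, np.float64(123.5)), (-85, np.float64(123.1)), (-80, np.float64(123.6)), (-75, np.float64(123.0)), (-70, np.float64(123.6)), (-65, np.float64(122.3)), (-60, np.float64(100.3)), (-55, np.float64(77.0)), (-50, np.float64(77.2)), (-45, np.float64(77.9)), (-40, np.float64(76.6)), (-35, np.float64(78.7)), (-30, np.float64(75.8)), (-25, np.float64(68.0)), (-20, np.float64(66.7)), (-15, np.float64(68.3)), (-10, np.float64(67.7)), (-5, np.float64(67.6)), (0, np.float64(67.7)), (5, np.float64(67.5)), (10, np.float64(68.2)), (15, np.float64(68.3)), (20, np.float64(67.8)), (25, np.float64(76.8)), (30, np.float64(77.1)), (35, np.float64(77.0)), (40, np.float64(77.5)), (45, np.float64(78.4)), (50, np.float64(75.3)), (55, np.float64(67.2)), (60, np.float64(68.0)), (65, np.float64(68.0)), (70, np.float64(67.9)), (75, np.float64(67.8)), (80, np.float64(68.4)), (85, np.float64(68.0)), (90, np.float64(68.1)),
[... 5737 characters left out ...]
50, np.float64(87.7)), (-45, np.float64(90.6)), (-40, np.float64(94.2)), (-35, np.float64(99.0)), (-30, np.float64(101.1)), (-25, np.float64(105.7)), (-20, np.float64(107.6)), (-15, np.float64(111.7)), (-10, np.float64(115.6)), (-5, np.float64(118.4)), (0, np.float64(122.4)), (5, np.float64(126.3)), (10, np.float64(130.4)), (15, np.float64(134.2)), (20, np.float64(136.6)), (25, np.float64(139.3)), (30, np.float64(144.3)), (35, np.float64(147.5)), (40, np.float64(151.2)), (45, np.float64(153.4)), (50, np.float64(149.2)), (55, np.float64(143.5)), (60, np.float64(136.9)), (65, np.float64(129.4)), (70, np.float64(118.3)), (75, np.float64(119.2)), (80, np.float64(122.4)), (85, np.float64(121.4))]
```

```bash
cat >> h.py <<'E'
RY=np.radians(6.5)
def down(yaw):  # yaw (deg) of tool y, tool pointing down
    a=np.radians(yaw); y=np.array([np.cos(a),np.sin(a),0]); z=np.array([0,0,-1.]); return np.c_[np.cross(y,z),y,z]
def tilted(deg,flip=False): # jaws along rack y, tool z tipped by deg towards rack +x
    t=np.radians(deg); z=np.array([np.sin(t)*np.cos(RY),np.sin(t)*np.sin(RY),-np.cos(t)])
    y=np.array([np.sin(RY),-np.cos(RY),0])*(-1 if flip else 1); return np.c_[np.cross(y,z),y,z]
def plan(p,M,n=9):
    s=robot.read_state(); r0=R.from_rotvec(s["orientation"]); d=np.array(p)-s["tool_pos"]
    rv=(r0.inv()*R.from_matrix(M)).as_rotvec()
    print("t",round(s["t"],2),"pos",s["tool_pos"].round(4),"open",round(s["opening"],4),"F",s["force"].round(1),"T",s["wrist_torque"].round(3),"q",s["q"].round(2))
    print("step deg",(np.degrees(np.linalg.norm(rv))/n).round(2),"mm",(1e3*np.linalg.norm(d)/n).round(1),"tw",(rv/n).round(4))
    for i in range(n):
        r=r0*R.from_rotvec(rv*i/n); print((r.inv().apply(d)*1e3/n).round(0).astype(int).tolist())
E
python3 -c "
from h import *
plan([.591,-.043,.23],down(17.2),14)"
```

```text
t 0.1 pos [ 0.2698 -0.5353  0.2177] open 0.0931 F [-0.4 -0.4 -0.5] T [-0.034 -0.046  0.019] q [-1.19  0.13  1.49  0.    1.52 -0.09]
step deg 5.75 mm 42.0 tw [-1.000e-04 -1.000e-04 -1.003e-01]
[36, -21, -1]
[38, -17, -1]
[40, -13, -1]
[41, -9, -1]
[42, -5, -1]
[42, -1, -1]
[42, 3, -1]
[41, 7, -1]
[40, 11, -1]
[39, 15, -1]
[37, 19, -1]
[35, 23, -1]
[33, 26, -1]
[30, 29, -1]
```

```bash
python3 -m pendant '[{"translation":[36,-21,-3],"twist":[0,0,-0.1],"grip":1},{"translation":[38,-17,-3],"twist":[0,0,-0.1],"grip":1},{"translation":[40,-13,-3],"twist":[0,0,-0.1],"grip":1},{"translation":[41,-9,-2],"twist":[0,0,-0.1],"grip":1},{"translation":[42,-5,-1],"twist":[0,0,-0.1],"grip":1},{"translation":[42,-1,-1],"twist":[0,0,-0.1],"grip":1},{"translation":[42,3,-1],"twist":[0,0,-0.1],"grip":1},{"translation":[41,7,-1],"twist":[0,0,-0.1],"grip":1},{"translation":[40,11,-1],"twist":[0,0,-0.1],"grip":1},{"translation":[39,15,-1],"twist":[0,0,-0.1],"grip":1}]' 60; python3 -c "
from h import *
plan([.591,-.043,.16],down(17.2),9)"
```

```text
t: 1.1
tool_pos: [0.4968, -0.1713, 0.2303]
orientation: [-2.296, -2.13, -0.0]
force: [0.5, 0.4, -0.2]
opening: 0.0926
t 1.1 pos [ 0.4968 -0.1713  0.2303] open 0.0926 F [ 0.5  0.4 -0.2] T [-0.062 -0.14   0.033] q [-0.43 -0.07  1.67  0.    1.55 -0.36]
step deg 2.39 mm 19.3 tw [-0.0006 -0.0009 -0.0417]
[15, 9, 8]
[15, 10, 8]
[14, 11, 8]
[14, 11, 8]
[13, 12, 8]
[13, 12, 8]
[12, 13, 8]
[12, 13, 8]
[11, 14, 8]
```

```bash
python3 -m pendant '[{"translation":[19,12,8],"twist":[0,0,-0.055],"grip":1},{"translation":[19,13,8],"twist":[0,0,-0.055],"grip":1},{"translation":[18,14,9],"twist":[0,0,-0.055],"grip":1},{"translation":[17,15,9],"twist":[0,0,-0.055],"grip":1},{"translation":[17,16,9],"twist":[0,0,-0.055],"grip":1},{"translation":[16,17,9],"twist":[0,0,-0.055],"grip":1},{"translation":[13,18,9],"twist":[0,0,-0.045],"grip":1},{"translation":[0,0,9],"twist":[0,0,0],"grip":1},{"translation":[0,0,5],"twist":[0,0,0],"grip":1},{"translation":[0,0,0],"twist":[0,0,0],"grip":1}]'; python3 -c "
from h import *
plan([.591,-.043,.013],down(17.2),1)
im,d,P=cloud('wrist'); save('w1',im)"
```

```text
t: 2.1
tool_pos: [0.5914, -0.0288, 0.1484]
orientation: [-1.822, -2.54, 0.001]
force: [-0.9, -0.3, 0.3]
opening: 0.0931
t 2.1 pos [ 0.5914 -0.0288  0.1484] open 0.0931 F [-0.9 -0.3  0.3] T [-0.084 -0.116 -0.003] q [-0.14  0.17  1.58  0.01  1.41 -0.47]
step deg 1.73 mm 136.1 tw [-0.0098 -0.0122  0.0258]
[-15, -4, 135]
```

View pics/w1.png

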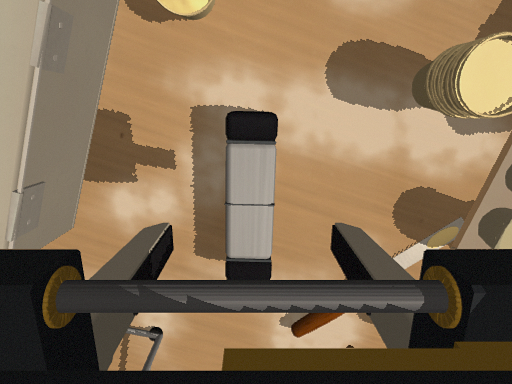

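Wrist view: the mill lies parallel to and between the open fingers, with its seam at about row 205, column 250. Next I descend and grip.

```bash
python3 -m pendant '[{"translation":[-8,-2,20],"twist":[0,0,0.013],"grip":1},{"translation":[-7,-2,28],"twist":[0,0,0.013],"grip":1},{"translation":[0,0,28],"twist":[0,0,0],"grip":1},{"translation":[0,0,28],"twist":[0,0,0],"grip":1},{"translation":[0,0,18],"twist":[0,0,0],"grip":1},{"translation":[0,0,10],"twist":[0,0,0],"grip":1},{"translation":[0,0,2],"twist":[0,0,0],"grip":1},{"translation":[0,0,0],"twist":[0,0,0],"grip":1},{"translation":[0,0,0],"twist":[0,0,0],"grip":1},{"translation":[0,0,0],"twist":[0,0,0],"grip":1}]'; python3 -c "
from h import *
plan([.591,-.043,.013],down(17.2),1)
im,d,P=cloud('wrist'); k=(P[...,2]>.041)&(P[...,2]<.052)&(np.hypot(P[...,0]-.591,P[...,1]+.043)<.1)
k[240:]=0
q=P[k]; q=(q[:,:2]-[.591,-.043])@[np.cos(np.radians(107.2)),np.sin(np.radians(107.2))]; print(q.max(),q.min(),len(q))"
```

```text
t: 3.15
tool_pos: [0.5953, -0.0522, 0.0207]
orientation: [-1.881, -2.515, -0.008]
force: [0.1, 0.3, -0.7]
opening: 0.0929
t 3.15 pos [ 0.5953 -0.0522  0.0207] open 0.0929 F [ 0.1  0.3 -0.7] T [-0.021 -0.14   0.019] q [-0.18  0.3   1.67  0.01  1.17 -0.47]
step deg 0.83 mm 12.8 tw [ 0.0032 -0.0041 -0.0136]
[10, -2, 8]
0.08414443081364499 -0.002246421966786748 16764
```

```bash
python3 -m pendant '[{"translation":[6,-1,4],"twist":[0,0,-0.014],"grip":1},{"translation":[5,-1,4],"twist":[0,0,0],"grip":1},{"translation":[0,0,0],"twist":[0,0,0],"grip":1},{"translation":[0,0,0],"twist":[0,0,0],"grip":-1},{"translation":[0,0,0],"twist":[0,0,0],"grip":-1},{"translation":[0,0,0],"twist":[0,0,0],"grip":-1},{"translation":[0,0,0],"twist":[0,0,0],"grip":-1},{"translation":[0,0,0],"twist":[0,0,0],"grip":-1},{"translation":[0,0,0],"twist":[0,0,0],"grip":-1},{"translation":[0,0,0],"twist":[0,0,0],"grip":-1}]' 60; python3 -c "
from h import *
plan([.591,-.043,.04],down(17.2),1)"
```

```text
t: 4.2
tool_pos: [0.5914, -0.0411, 0.0139]
orientation: [1.86, 2.53, 0.01]
force: [-0.2, 1.1, 0.1]
opening: 0.0454
t 4.2 pos [ 0.5914 -0.0411  0.0139] open 0.0454 F [-0.2  1.1  0.1] T [ 0.036 -0.192 -0.092] q [-0.16  0.3   1.69  0.01  1.15 -0.46]
step deg 0.41 mm 26.2 tw [ 0.0062 -0.0027  0.0024]
[-2, -1, -26]
```

Gripped at 45 mm. I lift level and feel for the heavy end.

```bash
python3 -m pendant '[{"translation":[0,0,-6],"twist":[0,0,0],"grip":-1},{"translation":[0,0,-12],"twist":[0,0,0],"grip":-1},{"translation":[0,0,-20],"twist":[0,0,0],"grip":-1},{"translation":[0,0,-30],"twist":[0,0,0],"grip":-1},{"translation":[0,0,-30],"twist":[0,0,0],"grip":-1},{"translation":[0,0,-20],"twist":[0,0,0],"grip":-1},{"translation":[0,0,-10],"twist":[0,0,0],"grip":-1},{"translation":[0,0,0],"twist":[0,0,0],"grip":-1},{"translation":[0,0,0],"twist":[0,0,0],"grip":-1},{"translation":[0,0,0],"twist":[0,0,0],"grip":-1}]'; python3 -c "
from h import *
print(robot.read_state()['force'],robot.read_state()['wrist_torque'])
T=[]
for n in ('wrist','scene','top'):
  im,d,P=cloud(n); save('l_'+n,im); s=robot.read_state(); T.append(s['wrist_torque'])
print(np.array(T).round(3))
plan([.591,-.043,.23],down(17.2),1)
k=np.isfinite(P[...,2])&(P[...,2]>.1)&(np.hypot(P[...,0]-s['tool_pos'][0],P[...,1]-s['tool_pos'][1])<.1)
q=P[k]; a=(q[:,:2]-s['tool_pos'][:2])@[np.cos(np.radians(107.2)),np.sin(np.radians(107.2))]
for b in range(-90,91,15):
  g=abs(a*1e3-b)<7.5
  if g.sum(): print(b,np.median(q[g,2]).round(3),g.sum())
"
```

```text
t: 5.2
tool_pos: [0.5851, -0.0413, 0.144]
orientation: [-1.856, -2.524, 0.0]
force: [-0.7, -0.9, -5.4]
opening: 0.0453
[-0.68570091 -0.85338168 -5.37028519] [-0.24023168 -0.1372989  -0.02674051]
[[-0.159 -0.136 -0.035]
 [-0.202 -0.134 -0.014]
 [-0.166 -0.167  0.01 ]]
t 5.35 pos [ 0.5848 -0.0412  0.1437] open 0.0457 F [ 0.3 -0.  -4.7] T [-0.166 -0.167  0.01 ] q [-0.16  0.15  1.61  0.    1.4  -0.46]
step deg 0.58 mm 86.6 tw [-0.0062 -0.0077  0.0024]
[-3, 5, -86]
-90 0.172 15
-75 0.544 125
-60 0.565 217
-45 0.567 347
-30 0.565 509
-15 0.56 551
0 0.554 552
15 0.549 621
30 0.556 563
45 0.558 404
60 0.566 368
75 0.578 328
90 0.585 24
```

Relative to the unloaded reading, the moment change is about −0.13 N·m about world x, with −5 N in z. That puts the heavy end on the +y side (yaw 107°). I lift and turn it so that end faces the robot, then check the moment again while it is still level.

```bash
cat >> h.py <<'E'
def bay(name,x,z,y=0):  # TCP position, mm in the bay frame
    t=np.radians(35); yo={"middle":-1.5,"left":78.5}[name]+y
    xr=-67+x*np.cos(t)-z*np.sin(t); h=20+x*np.sin(t)+z*np.cos(t)
    c,s=np.cos(RY),np.sin(RY); return np.array([490+c*xr-s*yo,-345+s*xr+c*yo,h])/1e3
E
python3 -c "
from h import *
p=bay('middle',100,94); print(p,bay('middle',83,14)); p[2]=.26
plan(p,tilted(0,True),12)"
```

```text
[ 0.45141953 -0.35090539  0.15435794] [ 0.48317461 -0.34728736  0.07907497]
t 5.35 pos [ 0.5848 -0.0412  0.1437] open 0.0457 F [ 0.3 -0.  -4.7] T [-0.166 -0.167  0.01 ] q [-0.16  0.15  1.61  0.    1.4  -0.46]
step deg 6.6 mm 29.7 tw [ 0.     -0.0009 -0.1151]
[-21, -18, -10]
[-19, -21, -10]
[-17, -23, -10]
[-14, -24, -10]
[-11, -26, -10]
[-8, -27, -10]
[-5, -28, -10]
[-2, -28, -10]
[2, -28, -10]
[5, -28, -10]
[8, -27, -10]
[11, -26, -10]
```

```bash
python3 -m pendant '[{"translation":[-8,-8,-20],"twist":[0,0,-0.05],"grip":-1},{"translation":[-19,-20,-24],"twist":[0,0,-0.1],"grip":-1},{"translation":[-18,-23,-24],"twist":[0,0,-0.12],"grip":-1},{"translation":[-15,-25,-20],"twist":[0,0,-0.12],"grip":-1},{"translation":[-12,-28,-16],"twist":[0,0,-0.12],"grip":-1},{"translation":[-9,-30,-8],"twist":[0,0,-0.12],"grip":-1},{"translation":[-6,-31,0],"twist":[0,0,-0.12],"grip":-1},{"translation":[-2,-31,0],"twist":[0,0,-0.12],"grip":-1},{"translation":[2,-31,0],"twist":[0,0,-0.12],"grip":-1},{"translation":[5,-30,0],"twist":[0,0,-0.12],"grip":-1}]'; python3 -c "
from h import *
p=bay('middle',100,94); p[2]=.26
plan(p,tilted(0,True),5)"
```

```text
t: 6.35
tool_pos: [0.4594, -0.3022, 0.2512]
orientation: [-0.169, -3.117, -0.014]
force: [1.0, 0.5, -4.8]
opening: 0.0458
t 6.35 pos [ 0.4594 -0.3022  0.2512] open 0.0458 F [ 1.   0.5 -4.8] T [ 0.006 -0.362  0.02 ] q [-0.67  0.01  1.56 -0.    1.6  -2.13]
step deg 2.55 mm 10.0 tw [ 0.0021 -0.0039 -0.0443]
[1, -10, -2]
[1, -10, -2]
[1, -10, -2]
[2, -10, -2]
[2, -10, -2]
```

```bash
python3 -m pendant '[{"translation":[1,-5,-2],"twist":[0,0,-0.05],"grip":-1},{"translation":[1,-5,-2],"twist":[0,0,-0.05],"grip":-1},{"translation":[1,-5,-2],"twist":[0,0,-0.04],"grip":-1},{"translation":[1,-4,-2],"twist":[0,0,-0.02],"grip":-1},{"translation":[0,0,0],"twist":[0,0,0],"grip":-1},{"translation":[0,0,0],"twist":[0,0,0],"grip":-1},{"translation":[0,0,0],"twist":[0,0,0],"grip":-1},{"translation":[0,0,0],"twist":[0,0,0],"grip":-1},{"translation":[0,0,0],"twist":[0,0,0],"grip":-1},{"translation":[0,0,0],"twist":[0,0,0],"grip":-1}]'; python3 -c "
from h import *
plan(bay('middle',100,94),tilted(35,True),9)
im,d,P=cloud('scene'); s=robot.read_state(); print(s['wrist_torque'].round(3)); save('lift2',im)
k=(P[...,2]>.2)&(P[...,2]<.315)&(np.hypot(P[...,0]-s['tool_pos'][0],P[...,1]-s['tool_pos'][1])<.1)
q=P[k]; a=(q[:,:2]-s['tool_pos'][:2])@[np.cos(RY),np.sin(RY)]
for b in range(-90,91,15):
  g=abs(a*1e3-b)<7.5
  if g.sum(): print(b,np.percentile(q[g,2],[2,50]).round(3),g.sum())
"
```

```text
t: 7.35
tool_pos: [0.4513, -0.3241, 0.254]
orientation: [0.086, -3.115, -0.025]
force: [0.2, 0.4, -4.6]
opening: 0.0457
t 7.35 pos [ 0.4513 -0.3241  0.254 ] open 0.0457 F [ 0.2  0.4 -4.6] T [ 0.046 -0.372 -0.001] q [-0.71  0.03  1.53 -0.    1.61 -2.34]
step deg 4.06 mm 11.5 tw [-0.0001 -0.0705 -0.0069]
[0, -3, 11]
[1, -3, 11]
[1, -3, 11]
[2, -3, 11]
[3, -3, 11]
[4, -3, 10]
[5, -3, 10]
[5, -3, 10]
[6, -3, 9]
[ 0.06  -0.373  0.036]
-75 [0.248 0.275] 132
-60 [0.247 0.277] 139
-45 [0.246 0.276] 139
-30 [0.246 0.275] 136
-15 [0.246 0.276] 136
0 [0.245 0.285] 164
15 [0.246 0.277] 116
30 [0.244 0.274] 127
45 [0.245 0.274] 125
60 [0.245 0.273] 127
75 [0.243 0.273] 122
90 [0.258 0.271] 9
```

View pics/lift2.png

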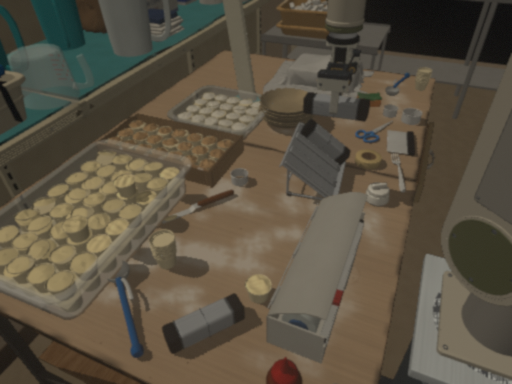

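The mill is level (underside 0.243–0.248 m along its whole length). The moment is again on the robot's side (ty −0.37), so the heavy end is facing the rack's low side. I tip it now.

```bash
python3 -m pendant '[{"translation":[0,-3,5],"twist":[0,-0.05,-0.007],"grip":-1},{"translation":[0,-3,10],"twist":[0,-0.08,-0.007],"grip":-1},{"translation":[1,-3,11],"twist":[0,-0.08,-0.007],"grip":-1},{"translation":[2,-3,11],"twist":[0,-0.08,-0.007],"grip":-1},{"translation":[3,-3,11],"twist":[0,-0.08,-0.007],"grip":-1},{"translation":[4,-3,10],"twist":[0,-0.08,-0.007],"grip":-1},{"translation":[5,-3,10],"twist":[0,-0.08,-0.007],"grip":-1},{"translation":[5,-3,10],"twist":[0,-0.06,-0.007],"grip":-1},{"translation":[4,-2,6],"twist":[0,-0.03,0],"grip":-1},{"translation":[0,0,0],"twist":[0,0,0],"grip":-1}]'; python3 -c "
from h import *
plan(bay('middle',100,50),tilted(35,True),5)"
```

```text
t: 8.4
tool_pos: [0.4936, -0.3098, 0.1848]
orientation: [-0.015, 2.608, -0.01]
force: [-0.2, 1.3, -5.4]
opening: 0.0454
t 8.4 pos [ 0.4936 -0.3098  0.1848] open 0.0454 F [-0.2  1.3 -5.4] T [0.09  0.495 0.036] q [-0.92 -0.29  2.04  0.47  1.09 -2.66]
step deg 1.5 mm 15.7 tw [-0.0131 -0.0155 -0.0164]
[10, -7, 10]
[10, -7, 9]
[10, -7, 9]
[11, -7, 9]
[11, -7, 9]
```

Joint 6 is at its end stop (−2.66), so the flipped pose isn't reachable here. I fit a simple arm model to the logged states to see which bay and hand orientation fit.

```bash
cat > kin.py <<'E'
from h import *
from scipy.optimize import least_squares
D=[([-1.18938,.13116,1.48928,0,1.52298,-.08539],[.26983,-.53527,.21759]),([-.43,-.07,1.67,0,1.55,-.36],[.4968,-.1713,.2303]),([-.14,.17,1.58,.01,1.41,-.47],[.5914,-.0288,.1484]),([-.18,.3,1.67,.01,1.17,-.47],[.5953,-.0522,.0207]),([-.16,.15,1.61,0,1.4,-.46],[.5848,-.0412,.1437]),([-.67,.01,1.56,0,1.6,-2.13],[.4594,-.3022,.2512]),([-.71,.03,1.53,0,1.61,-2.34],[.4513,-.3241,.254])]
s=robot.read_state(); D.append((s["q"],s["tool_pos"]))
def rot(q): return R.from_euler("ZYZYZ",[q[0],q[1]+q[2],q[3],q[4],q[5]-np.pi/2])
def fk(q,k):  # a1,h,L2,L3,e3,L6
    a=R.from_euler("ZY",[q[0],q[1]]); b=R.from_euler("ZY",[q[0],q[1]+q[2]]); r=rot(q)
    return R.from_euler("Z",q[0]).apply([k[0],0,k[1]])+a.apply([0,0,k[2]])+b.apply([k[4],0,k[3]])+r.apply([0,0,k[5]])
K=least_squares(lambda k:np.ravel([fk(q,k)-p for q,p in D])*1e3,[.05,.3,.4,.4,0,.25]).x
if __name__=="__main__":
    print(K.round(3),[(1e3*np.linalg.norm(fk(q,K)-p)).round(1) for q,p in D])
    print("rot err",[np.degrees((rot(s["q"]).inv()*R.from_rotvec(s["orientation"])).magnitude()).round(2)])
    lo=[-2.96,-.89,.02,-1.34,0,-2.66]; hi=[2.96,2.26,2.5,4.48,2.73,2.66]
    for b in ("left","middle"):
        for fl in (0,1):
            for x,z in ((83,14),(90,60)):
                M=tilted(35,fl); p=bay(b,x,z); best=None
                for q4 in (-.5,.5,2.6,3.6):
                  for q6 in (-2,0,2):
                    f=least_squares(lambda q:np.r_[(fk(q,K)-p)*20,(rot(q).inv()*R.from_matrix(M)).as_rotvec()],[-.6,0,1.6,q4,1.3,q6],bounds=(lo,hi))
                    if best is None or f.cost<best.cost: best=f
                print(b,fl,x,z,best.cost.round(5),best.x.round(2))
E
python3 kin.py
```

```text
Traceback (most recent call last):
  File "kin.py", line 9, in <module>
    K=least_squares(lambda k:np.ravel([fk(q,k)-p for q,p in D])*1e3,[.05,.3,.4,.4,0,.25]).x
      ~~~~~~~~~~~~~^^^^^^^^^^^^^^^^^^^^^^^^^^^^^^^^^^^^^^^^^^^^^^^^^^^^^^^^^^^^^^^^^^^^^^
  File "kin.py", line 9, in <lambda>
    K=least_squares(lambda k:np.ravel([fk(q,k)-p for q,p in D])*1e3,[.05,.3,.4,.4,0,.25]).x
                                       ~~^^^^^
  File "kin.py", line 7, in fk
    a=R.from_euler("ZY",[q[0],q[1]]); b=R.from_euler("ZY",[q[0],q[1]+q[2]]); r=rot(q)
                                                                               ~~~^^^
  File "kin.py", line 5, in rot
    def rot(q): return R.from_euler("ZYZYZ",[q[0],q[1]+q[2],q[3],q[4],q[5]-np.pi/2])
                       ~~~~~~~~~~~~^^^^^^^^^^^^^^^^^^^^^^^^^^^^^^^^^^^^^^^^^^^^^^^^^
  File "scipy/spatial/transform/_rotation.pyx", line 1413, in scipy.spatial.transform._rotation.Rotation.from_euler
ValueError: Expected axis specification to be a non-empty string of upto 3 characters, got ZYZYZ
```

```bash
sed -i 's|^def rot.*|def rot(q): return R.from_euler("ZYZ",[q[0],q[1]+q[2],q[3]])*R.from_euler("YZ",[q[4],q[5]+np.pi/2])|' kin.py; python3 kin.py
```

```text
[-0.009  0.42   0.45   0.564  0.127  0.494] [np.float64(51.9), np.float64(52.0), np.float64(49.4), np.float64(50.7), np.float64(52.9), np.float64(48.5), np.float64(48.4), np.float64(13.4)]
rot err [np.float64(0.0)]
left 0 83 14 0.0 [-1.   -0.16  2.22  0.71  0.91  0.06]
left 0 90 60 0.0 [-1.05 -0.27  2.22  0.66  1.03  0.1 ]
left 1 83 14 0.01282 [-0.81 -0.25  2.23  0.45  0.83 -2.66]
left 1 90 60 0.01218 [-0.87 -0.36  2.23  0.44  0.96 -2.66]
middle 0 83 14 0.0 [-1.08  0.02  2.06  0.72  0.95 -0.02]
middle 0 90 60 0.0 [-1.13 -0.08  2.06  0.68  1.05  0.01]
middle 1 83 14 0.02142 [-1.23  0.08  2.15  1.    0.96  2.66]
middle 1 90 60 0.02318 [-0.92 -0.18  2.07  0.4   0.96 -2.66]
```

```bash
sed -i 's/\[k\[0\],0,k\[1\]\]/[k[0],k[6],k[1]]/; s/\[.05,.3,.4,.4,0,.25\]/[.05,.3,.4,.4,0,.25,.05]/' kin.py; python3 kin.py
```

```text
[-0.     0.318  0.37   0.554  0.062  0.378  0.051] [np.float64(1.3), np.float64(1.9), np.float64(2.4), np.float64(2.2), np.float64(4.0), np.float64(2.8), np.float64(2.9), np.float64(0.9)]
rot err [np.float64(0.0)]
left 0 83 14 0.0 [-0.98 -0.24  2.25  0.68  0.95  0.13]
left 0 90 60 0.0 [-1.02 -0.36  2.25  0.64  1.06  0.17]
left 1 83 14 0.01399 [-0.84 -0.29  2.23  0.45  0.88 -2.66]
left 1 90 60 0.01314 [-0.9  -0.4   2.24  0.44  1.   -2.66]
middle 0 83 14 0.0 [-1.06 -0.04  2.07  0.69  0.97  0.04]
middle 0 90 60 0.0 [-1.1  -0.14  2.07  0.66  1.07  0.07]
middle 1 83 14 0.02585 [-0.91 -0.09  2.05  0.41  0.9  -2.66]
middle 1 90 60 0.02553 [-0.95 -0.19  2.05  0.4   1.   -2.66]
```

Only the unflipped hand (tool y toward rack −y, q6≈0) fits, so the mill has to be set down and regrasped with the hand turned half round. I bring it level and back to the free patch near where it lay.

```bash
python3 -c "
from h import *
plan([.565,-.04,.19],down(60),10)"
```

```text
t 8.4 pos [ 0.4936 -0.3098  0.1848] open 0.0454 F [-0.2  1.3 -5.4] T [0.09  0.495 0.036] q [-0.92 -0.29  2.04  0.47  1.09 -2.66]
step deg 4.31 mm 27.9 tw [0.0132 0.0524 0.0523]
[-7, 27, 3]
[-5, 27, 2]
[-4, 28, 2]
[-3, 28, 1]
[-1, 28, 1]
[0, 28, 0]
[1, 28, 0]
[3, 28, 0]
[4, 28, 0]
[6, 27, -1]
```

```bash
python3 -m pendant '[{"translation":[-4,12,-15],"twist":[0.01,0.03,0.04],"grip":-1},{"translation":[-5,24,-15],"twist":[0.01,0.05,0.05],"grip":-1},{"translation":[-4,30,0],"twist":[0.015,0.06,0.06],"grip":-1},{"translation":[-3,32,3],"twist":[0.015,0.06,0.06],"grip":-1},{"translation":[-1,32,3],"twist":[0.015,0.06,0.06],"grip":-1},{"translation":[0,32,3],"twist":[0.015,0.06,0.06],"grip":-1},{"translation":[1,32,3],"twist":[0.015,0.06,0.06],"grip":-1},{"translation":[3,30,3],"twist":[0.015,0.06,0.06],"grip":-1},{"translation":[4,26,3],"twist":[0.015,0.06,0.05],"grip":-1},{"translation":[4,14,3],"twist":[0.01,0.02,0.03],"grip":-1}]'; python3 -c "
from h import *
plan([.565,-.04,.06],down(60),6)"
```

```text
t: 9.4
tool_pos: [0.5535, -0.0496, 0.2112]
orientation: [-0.864, -3.006, 0.016]
force: [-0.3, 0.4, -5.5]
opening: 0.0458
t 9.4 pos [ 0.5535 -0.0496  0.2112] open 0.0458 F [-0.3  0.4 -5.5] T [-0.064 -0.25   0.047] q [-0.18  0.03  1.61 -0.01  1.52 -1.19]
step deg 0.38 mm 25.3 tw [-0.0023 -0.0017 -0.006 ]
[-1, 3, 25]
[-1, 3, 25]
[-1, 3, 25]
[-1, 3, 25]
[-1, 2, 25]
[-1, 2, 25]
```

```bash
python3 -m pendant '[{"translation":[0,0,20],"twist":[0,0,-0.01],"grip":-1},{"translation":[0,0,32],"twist":[0,0,-0.01],"grip":-1},{"translation":[0,0,35],"twist":[0,0,-0.01],"grip":-1},{"translation":[0,0,35],"twist":[0,0,0],"grip":-1},{"translation":[0,0,25],"twist":[0,0,0],"grip":-1},{"translation":[0,0,15],"twist":[0,0,0],"grip":-1},{"translation":[0,0,8],"twist":[0,0,0],"grip":-1},{"translation":[0,0,2],"twist":[0,0,0],"grip":-1},{"translation":[0,0,0],"twist":[0,0,0],"grip":-1},{"translation":[0,0,0],"twist":[0,0,0],"grip":-1}]'; python3 -c "
from h import *
plan([.565,-.04,.014],down(60),1)"
```

```text
t: 10.4
tool_pos: [0.5611, -0.0504, 0.0421]
orientation: [-0.814, -3.032, 0.02]
force: [-1.1, -0.9, -5.3]
opening: 0.0455
t 10.4 pos [ 0.5611 -0.0504  0.0421] open 0.0455 F [-1.1 -0.9 -5.3] T [-0.042 -0.292  0.013] q [-0.17  0.19  1.75 -0.01  1.2  -1.21]
step deg 0.73 mm 30.2 tw [-0.0127  0.0009 -0.0011]
[2, 11, 28]
```

```bash
python3 -m pendant '[{"translation":[0,0,10],"twist":[-0.012,0,0],"grip":-1},{"translation":[0,0,10],"twist":[0,0,0],"grip":-1},{"translation":[0,0,6],"twist":[0,0,0],"grip":-1},{"translation":[0,0,3],"twist":[0,0,0],"grip":-1},{"translation":[0,0,1],"twist":[0,0,0],"grip":-1},{"translation":[0,0,0],"twist":[0,0,0],"grip":-1},{"translation":[0,0,0],"twist":[0,0,0],"grip":1},{"translation":[0,0,0],"twist":[0,0,0],"grip":1},{"translation":[0,0,0],"twist":[0,0,0],"grip":1},{"translation":[0,0,0],"twist":[0,0,0],"grip":1}]'; python3 -c "
from h import *
plan([.565,-.04,.12],down(60),1)"
```

```text
t: 11.4
tool_pos: [0.5664, -0.0515, 0.0161]
orientation: [0.812, 3.023, 0.002]
force: [0.8, -0.1, 0.0]
opening: 0.073
t 11.4 pos [ 0.5664 -0.0515  0.0161] open 0.073 F [ 0.8 -0.1  0. ] T [-0.038 -0.217  0.028] q [-0.18  0.23  1.77  0.    1.13 -1.23]
step deg 0.67 mm 104.6 tw [ 0.004   0.0109 -0.0011]
[6, 10, -104]
```

```bash
python3 -m pendant '[{"translation":[0,0,0],"twist":[0,0,0],"grip":1},{"translation":[0,0,-15],"twist":[0,0,0],"grip":1},{"translation":[0,0,-30],"twist":[0,0,0],"grip":1},{"translation":[0,0,-30],"twist":[0,0,0.05],"grip":1},{"translation":[0,0,-10],"twist":[0,0,0.15],"grip":1},{"translation":[0,0,0],"twist":[0,0,0.15],"grip":1},{"translation":[0,0,0],"twist":[0,0,0.15],"grip":1},{"translation":[0,0,0],"twist":[0,0,0.15],"grip":1},{"translation":[0,0,0],"twist":[0,0,0.15],"grip":1},{"translation":[0,0,0],"twist":[0,0,0.15],"grip":1}]'; python3 -m pendant '[{"translation":[0,0,0],"twist":[0,0,0.15],"grip":1},{"translation":[0,0,0],"twist":[0,0,0.15],"grip":1},{"translation":[0,0,0],"twist":[0,0,0.15],"grip":1},{"translation":[0,0,0],"twist":[0,0,0.15],"grip":1},{"translation":[0,0,0],"twist":[0,0,0.15],"grip":1},{"translation":[0,0,0],"twist":[0,0,0.15],"grip":1},{"translation":[0,0,0],"twist":[0,0,0.15],"grip":1},{"translation":[0,0,0],"twist":[0,0,0.15],"grip":1},{"translation":[0,0,0],"twist":[0,0,0.15],"grip":1},{"translation":[0,0,0],"twist":[0,0,0.15],"grip":1}]'; python3 -c "
from h import *
plan([.5664,-.0515,.013],down(-120),1)"
```

```text
t: 12.4
tool_pos: [0.5678, -0.0517, 0.1159]
orientation: [2.108, 2.307, 0.016]
force: [0.4, 0.3, 0.0]
opening: 0.0928
t: 13.4
tool_pos: [0.5707, -0.0521, 0.1301]
orientation: [3.123, 0.252, 0.046]
force: [0.3, -0.4, -0.4]
opening: 0.0927
t 13.4 pos [ 0.5707 -0.0521  0.1301] open 0.0927 F [ 0.3 -0.4 -0.4] T [ 0.08   0.007 -0.022] q [-0.18  0.09  1.7   0.    1.32  1.23]
step deg 39.26 mm 117.2 tw [-2.000e-04 -3.130e-02  6.845e-01]
[-8, -2, 117]
```

```bash
python3 -m pendant '[{"translation":[-1,0,0],"twist":[0,-0.005,0.12],"grip":1},{"translation":[-1,0,0],"twist":[0,-0.005,0.12],"grip":1},{"translation":[-1,0,0],"twist":[0,-0.005,0.12],"grip":1},{"translation":[-1,0,0],"twist":[0,-0.005,0.12],"grip":1},{"translation":[-1,0,0],"twist":[0,-0.005,0.10],"grip":1},{"translation":[-1,0,10],"twist":[0,-0.005,0.05],"grip":1},{"translation":[0,0,20],"twist":[0,0,0.0],"grip":1},{"translation":[0,0,15],"twist":[0,0,0],"grip":1},{"translation":[0,0,5],"twist":[0,0,0],"grip":1},{"translation":[0,0,0],"twist":[0,0,0],"grip":1}]'; python3 -c "
from h import *
plan([.5664,-.0515,.013],down(-120),1)
im,d,P=cloud('wrist'); save('w2',im); c=np.array([.5664,-.0515])
k=(P[...,2]>.040)&(P[...,2]<.052)&(np.hypot(P[...,0]-c[0],P[...,1]-c[1])<.1); k[240:]=0
n,l,st,_=cv2.connectedComponentsWithStats(k.astype(np.uint8)); q=P[l==1+st[1:,4].argmax()][:,:2]-c
a=np.radians(150); e=np.array([np.cos(a),np.sin(a)]); f=np.array([-e[1],e[0]])
u=q@e; v=q@f; print('along',u.min(),u.max(),'across',np.percentile(v,[1,99]))
g=(abs(u)>.02); print('yaw dev deg',np.degrees(np.polyfit(u,v,1)[0]))"
```

```text
t: 14.4
tool_pos: [0.5686, -0.0519, 0.0918]
orientation: [-3.042, 0.779, -0.019]
force: [0.0, 0.2, 0.0]
opening: 0.0931
t 14.4 pos [ 0.5686 -0.0519  0.0918] open 0.0931 F [0.  0.2 0. ] T [ 0.054 -0.021  0.034] q [-0.18  0.14  1.72  0.    1.27  1.89]
step deg 1.45 mm 78.9 tw [-0.0048 -0.0115  0.0219]
[-3, 1, 79]
along -0.08055071794084195 0.02169689359370465 across [-0.02096691  0.02243608]
yaw dev deg -0.23690893501907553
```

```bash
python3 -m pendant '[{"translation":[-1,0,20],"twist":[-0.004,-0.011,0.02],"grip":1},{"translation":[-1,0,28],"twist":[0,0,0],"grip":1},{"translation":[0,0,22],"twist":[0,0,0],"grip":1},{"translation":[0,0,8],"twist":[0,0,0],"grip":1},{"translation":[0,0,2],"twist":[0,0,0],"grip":1},{"translation":[0,0,0],"twist":[0,0,0],"grip":0.3},{"translation":[0,0,0],"twist":[0,0,0],"grip":0.3},{"translation":[0,0,0],"twist":[0,0,0],"grip":0.3},{"translation":[0,0,0],"twist":[0,0,0],"grip":0.3},{"translation":[0,0,0],"twist":[0,0,0],"grip":0.3}]'; python3 -c "
from h import *
plan([.5664,-.0515,.013],down(-120),1)"
```

```text
t: 15.45
tool_pos: [0.5756, -0.0523, 0.0214]
orientation: [-3.034, 0.809, -0.026]
force: [-0.4, 0.0, -0.4]
opening: 0.0617
t 15.45 pos [ 0.5756 -0.0523  0.0214] open 0.0617 F [-0.4  0.  -0.4] T [ 0.005 -0.011  0.018] q [-0.18  0.24  1.74  0.    1.14  1.91]
step deg 0.97 mm 12.5 tw [-0.0061 -0.0156  0.0023]
[-9, 4, 8]
```

```bash
python3 -m pendant '[{"translation":[-5,2,4],"twist":[-0.006,-0.016,0],"grip":0.3},{"translation":[-4,2,4],"twist":[0,0,0],"grip":0.3},{"translation":[-1,0,1],"twist":[0,0,0],"grip":0.3},{"translation":[0,0,0],"twist":[0,0,0],"grip":-1},{"translation":[0,0,0],"twist":[0,0,0],"grip":-1},{"translation":[0,0,0],"twist":[0,0,0],"grip":-1},{"translation":[0,0,0],"twist":[0,0,0],"grip":-1},{"translation":[0,0,-4],"twist":[0,0,0],"grip":-1},{"translation":[0,0,-12],"twist":[0,0,0],"grip":-1},{"translation":[0,0,-20],"twist":[0,0,0],"grip":-1}]' 60; python3 -c "
from h import *
p=bay('middle',100,94); p[2]=.26
plan(p,tilted(0),14)"
```

```text
t: 16.45
tool_pos: [0.5594, -0.05, 0.0442]
orientation: [3.035, -0.81, -0.019]
force: [-0.3, -0.4, -5.7]
opening: 0.0458
t 16.45 pos [ 0.5594 -0.05    0.0442] open 0.0458 F [-0.3 -0.4 -5.7] T [-0.007 -0.093  0.034] q [-0.18  0.19  1.75  0.    1.21  1.91]
step deg 2.6 mm 27.6 tw [ 0.      0.0009 -0.0453]
[4, 23, -15]
[3, 23, -15]
[2, 23, -15]
[1, 23, -15]
[0, 23, -15]
[-1, 23, -15]
[-2, 23, -15]
[-3, 23, -15]
[-4, 22, -15]
[-5, 22, -15]
[-6, 22, -15]
[-7, 22, -15]
[-8, 21, -15]
[-9, 21, -15]
```

```bash
python3 -m pendant '[{"translation":[0,5,-35],"twist":[0,0,-0.03],"grip":-1},{"translation":[4,20,-40],"twist":[0,0,-0.06],"grip":-1},{"translation":[3,32,-40],"twist":[0,0,-0.07],"grip":-1},{"translation":[2,38,-30],"twist":[0,0,-0.07],"grip":-1},{"translation":[0,38,-20],"twist":[0,0,-0.07],"grip":-1},{"translation":[-1,38,-8],"twist":[0,0,-0.07],"grip":-1},{"translation":[-4,38,0],"twist":[0,0,-0.07],"grip":-1},{"translation":[-6,36,0],"twist":[0,0,-0.07],"grip":-1},{"translation":[-8,34,0],"twist":[0,0,-0.06],"grip":-1},{"translation":[-8,20,0],"twist":[0,0,-0.04],"grip":-1}]'; python3 -c "
from h import *
p=bay('middle',100,94); p[2]=.26
plan(p,tilted(10),4)
p=bay('middle',100,94); 
plan(p,tilted(35),9)"
```

```text
t: 17.45
tool_pos: [0.4769, -0.3482, 0.2346]
orientation: [3.134, 0.189, -0.01]
force: [-0.6, 0.2, -5.7]
opening: 0.0457
t 17.45 pos [ 0.4769 -0.3482  0.2346] open 0.0457 F [-0.6  0.2 -5.7] T [ 0.045 -0.178  0.023] q [-0.71  0.1   1.49 -0.01  1.55  0.74]
step deg 2.59 mm 9.0 tw [0.0002 0.0452 0.0017]
[-6, 0, -6]
[-6, 0, -7]
[-6, 0, -7]
[-6, 0, -7]
t 17.45 pos [ 0.4769 -0.3482  0.2346] open 0.0457 F [-0.6  0.2 -5.7] T [ 0.045 -0.178  0.023] q [-0.71  0.1   1.49 -0.01  1.55  0.74]
step deg 3.93 mm 9.4 tw [-0.0001  0.0686  0.0008]
[-3, 0, 9]
[-3, 0, 9]
[-4, 0, 8]
[-5, 0, 8]
[-5, 0, 8]
[-6, 0, 7]
[-6, 0, 7]
[-7, 0, 7]
[-7, 0, 6]
```

```bash
python3 -m pendant '[{"translation":[-3,0,2],"twist":[0,0.05,0],"grip":-1},{"translation":[-3,0,7],"twist":[0,0.08,0],"grip":-1},{"translation":[-4,0,8],"twist":[0,0.08,0],"grip":-1},{"translation":[-5,0,8],"twist":[0,0.08,0],"grip":-1},{"translation":[-5,0,8],"twist":[0,0.08,0],"grip":-1},{"translation":[-6,0,8],"twist":[0,0.08,0],"grip":-1},{"translation":[-6,0,8],"twist":[0,0.08,0],"grip":-1},{"translation":[-7,0,8],"twist":[0,0.08,0],"grip":-1},{"translation":[-7,0,6],"twist":[0,0.06,0],"grip":-1},{"translation":[-3,0,2],"twist":[0,0.02,0],"grip":-1}]'; python3 -c "
from h import *
plan(bay('middle',100,80),tilted(35),4)"
```

```text
t: 18.45
tool_pos: [0.4487, -0.3535, 0.1593]
orientation: [-2.91, -0.181, -1.075]
force: [-0.2, -0.0, -5.3]
opening: 0.0456
t 18.45 pos [ 0.4487 -0.3535  0.1593] open 0.0456 F [-0.2 -0.  -5.3] T [-0.004  0.863  0.059] q [-1.2  -0.21  2.1   0.75  1.16 -0.03]
step deg 1.39 mm 5.0 tw [ 0.0006 -0.0241  0.0028]
[-1, -1, 5]
[0, -1, 5]
[0, -1, 5]
[0, -1, 5]
```

```bash
python3 -m pendant '[{"translation":[0,-1,5],"twist":[0,-0.03,0.003],"grip":-1},{"translation":[0,-1,5],"twist":[0,-0.03,0.003],"grip":-1},{"translation":[0,-1,5],"twist":[0,-0.025,0.003],"grip":-1},{"translation":[0,-1,4],"twist":[0,-0.01,0],"grip":-1},{"translation":[0,0,0],"twist":[0,0,0],"grip":-1},{"translation":[0,0,0],"twist":[0,0,0],"grip":-1},{"translation":[0,0,0],"twist":[0,0,0],"grip":-1},{"translation":[0,0,0],"twist":[0,0,0],"grip":-1},{"translation":[0,0,0],"twist":[0,0,0],"grip":-1},{"translation":[0,0,0],"twist":[0,0,0],"grip":-1}]'; cat >> h.py <<'E'
def inbay(name,P):  # points -> bay frame, mm
    o=bay(name,0,0); B=np.c_[bay(name,1000,0)-o,bay(name,0,0,1000)-o,bay(name,0,1000)-o]
    return (P-o)@B*1e3
E
python3 -c "
from h import *
plan(bay('middle',100,50),tilted(35),4)
im,d,P=cloud('scene'); save('tilt',im[60:220,230:430].repeat(3,0).repeat(3,1)); print('TCP in bay',inbay('middle',robot.read_state()['tool_pos']).round(1))
q=inbay('middle',P); k=(abs(q[...,1])<30)&(q[...,2]>20)&(q[...,2]<95+30)&(q[...,0]>0)&(q[...,0]<200); q=q[k]
for b in range(0,200,15):
  g=abs(q[:,0]-b)<7.5
  if g.sum()>3: print(b,np.percentile(q[g,2],[2,50,98]).round(0),np.percentile(q[g,1],[2,98]).round(0),g.sum())
"
```

```text
t: 19.45
tool_pos: [0.4557, -0.3461, 0.1422]
orientation: [-2.961, -0.171, -0.925]
force: [-0.6, -0.7, -5.4]
opening: 0.0457
t 19.45 pos [ 0.4557 -0.3461  0.1422] open 0.0457 F [-0.6 -0.7 -5.4] T [-0.065  0.652  0.011] q [-1.11 -0.18  2.07  0.64  1.12  0.1 ]
step deg 0.08 mm 7.9 tw [-0.0003  0.0013  0.0003]
[1, 1, 8]
[1, 1, 8]
[1, 1, 8]
[1, 1, 8]
TCP in bay [96.9  4.2 81.3]
0 [20. 23. 25.] [-20.  30.] 16
15 [ 74.  97. 115.] [-2. 29.] 27
30 [ 73. 106. 117.] [-8. 30.] 96
45 [ 75. 105. 118.] [-8. 29.] 99
60 [ 74. 105. 117.] [-5. 30.] 101
75 [ 73. 103. 117.] [-5. 30.] 92
90 [ 73.  86. 113.] [24. 29.] 14
105 [ 72. 112. 119.] [-27.  30.] 60
120 [ 73. 106. 117.] [-8. 30.] 99
135 [ 74. 107. 116.] [-11.  30.] 105
150 [ 74. 106. 116.] [-10.  30.] 110
165 [ 74. 106. 116.] [-10.  30.] 103
180 [ 75. 101. 117.] [-9. 29.] 101
```

View pics/tilt.png

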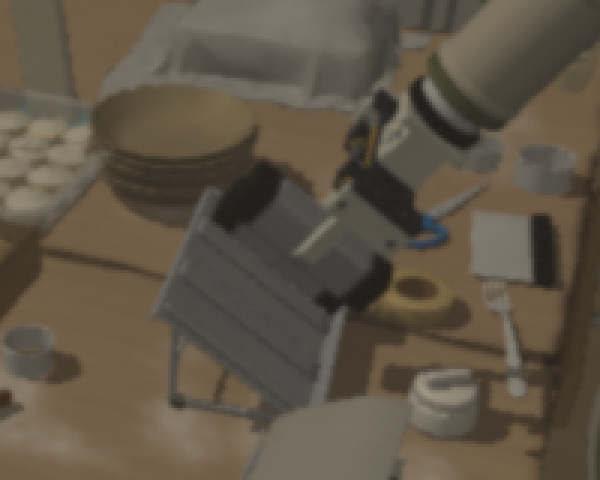

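The mill is held parallel over the middle bay. Its underside is 73 mm above the bed and the TCP about 9 mm above the underside. I lower it square to the bed, keeping about 12 mm upslope of home.

```bash
python3 -m pendant '[{"translation":[0,2,8],"twist":[0,0,0],"grip":-1},{"translation":[0,2,10],"twist":[0,0,0],"grip":-1},{"translation":[0,0,12],"twist":[0,0,0],"grip":-1},{"translation":[0,0,12],"twist":[0,0,0],"grip":-1},{"translation":[0,0,8],"twist":[0,0,0],"grip":-1},{"translation":[0,0,4],"twist":[0,0,0],"grip":-1},{"translation":[0,0,1],"twist":[0,0,0],"grip":-1},{"translation":[0,0,0],"twist":[0,0,0],"grip":-1},{"translation":[0,0,0],"twist":[0,0,0],"grip":-1},{"translation":[0,0,0],"twist":[0,0,0],"grip":-1}]'; python3 -c "
from h import *
plan(bay('middle',95,12),tilted(35),1)
im,d,P=cloud('scene'); print('TCP in bay',inbay('middle',robot.read_state()['tool_pos']).round(1))
q=inbay('middle',P); k=(abs(q[...,1])<20)&(q[...,2]>40)&(q[...,2]<80)&(q[...,0]>-20)&(q[...,0]<220); k&=(abs(q[...,0]-95)>30); q=q[k]
print('ends',np.sort(q[:,0])[[3,10,-10,-3]].round(1)); g=q[abs(q[:,0]-95)>35]; print('top z',np.percentile(g[:,2],[50,90]), np.percentile(g[:,1],[2,98]))
for a,b in((20,50),(130,165)): h=(q[:,0]>a)&(q[:,0]<b)&(q[:,1]>0); print(np.median(q[h,2]).round(1))
"
```

```text
t: 20.5
tool_pos: [0.49, -0.3456, 0.0914]
orientation: [-2.96, -0.17, -0.923]
force: [0.9, -0.3, -5.8]
opening: 0.0456
t 20.5 pos [ 0.49   -0.3456  0.0914] open 0.0456 F [ 0.9 -0.3 -5.8] T [-0.007  0.664  0.017] q [-1.04 -0.05  2.05  0.67  0.99  0.08]
step deg 0.4 mm 8.1 tw [-0.0034  0.0061  0.0006]
[-1, 1, 8]
TCP in bay [95.9  0.8 20.2]
ends [ 18.2  22.3 180.2 181.9]
top z [53.92920926 55.48911933] [-15.41658828  19.68047809]
54.3
54.0
```

```bash
python3 -m pendant '[{"translation":[-1,1,3],"twist":[0,0.006,0],"grip":-1},{"translation":[-1,0,2],"twist":[0,0,0],"grip":-1},{"translation":[-1,0,2],"twist":[0,0,0],"grip":-1},{"translation":[-1,0,1],"twist":[0,0,0],"grip":-1},{"translation":[-1,0,1],"twist":[0,0,0],"grip":-1},{"translation":[-1,0,0],"twist":[0,0,0],"grip":-1},{"translation":[-1,0,0],"twist":[0,0,0],"grip":-1},{"translation":[0,0,0],"twist":[0,0,0],"grip":-1},{"translation":[0,0,0],"twist":[0,0,0],"grip":-1},{"translation":[0,0,0],"twist":[0,0,0],"grip":-1}]'; python3 -c "
from h import *
plan(bay('middle',80,10),tilted(35),1); print('TCP in bay',inbay('middle',robot.read_state()['tool_pos']).round(1))"
```

```text
t: 21.55
tool_pos: [0.4903, -0.3482, 0.0819]
orientation: [-2.958, -0.172, -0.937]
force: [-1.2, 0.9, -2.2]
opening: 0.0457
t 21.55 pos [ 0.4903 -0.3482  0.0819] open 0.0457 F [-1.2  0.9 -2.2] T [0.058 0.617 0.189] q [-1.05 -0.03  2.05  0.69  0.97  0.05]
step deg 0.22 mm 10.7 tw [-0.0006 -0.003   0.0022]
[-10, -2, 2]
TCP in bay [90.3 -1.7 12.3]
```

```bash
python3 -m pendant '[{"translation":[-1,-1,0],"twist":[0,0,0],"grip":-1},{"translation":[-2,-1,0],"twist":[0,0,0],"grip":-1},{"translation":[-2,0,0],"twist":[0,0,0],"grip":-1},{"translation":[-2,0,0],"twist":[0,0,0],"grip":-1},{"translation":[-2,0,0],"twist":[0,0,0],"grip":-1},{"translation":[-2,0,0],"twist":[0,0,0],"grip":-1},{"translation":[-2,0,0],"twist":[0,0,0],"grip":-1},{"translation":[-2,0,0],"twist":[0,0,0],"grip":-1},{"translation":[0,0,0],"twist":[0,0,0],"grip":-1},{"translation":[0,0,0],"twist":[0,0,0],"grip":-1}]'; python3 -c "
from h import *
plan(bay('middle',80,10),tilted(35),1); print('TCP in bay',inbay('middle',robot.read_state()['tool_pos']).round(1))"
```

```text
t: 22.55
tool_pos: [0.4854, -0.3468, 0.0805]
orientation: [-2.949, -0.172, -0.963]
force: [0.4, -0.1, -4.0]
opening: 0.0455
t 22.55 pos [ 0.4854 -0.3468  0.0805] open 0.0455 F [ 0.4 -0.1 -4. ] T [-0.04   0.569  0.008] q [-1.07 -0.04  2.07  0.72  0.98  0.01]
step deg 1.18 mm 6.9 tw [-0.0001 -0.0203  0.0032]
[-6, 0, 4]
TCP in bay [85.7  0.3 13.9]
```

```bash
python3 -m pendant '[{"translation":[-2,0,0],"twist":[0,-0.02,0],"grip":-1},{"translation":[-3,0,0],"twist":[0,0,0],"grip":-1},{"translation":[-3,0,1],"twist":[0,0,0],"grip":-1},{"translation":[-3,0,1],"twist":[0,-0.005,0],"grip":-1},{"translation":[-3,0,1],"twist":[0,0,0],"grip":-1},{"translation":[-2,0,0],"twist":[0,0,0],"grip":-1},{"translation":[-2,0,0],"twist":[0,0,0],"grip":-1},{"translation":[0,0,0],"twist":[0,0,0],"grip":-1},{"translation":[0,0,0],"twist":[0,0,0],"grip":-1},{"translation":[0,0,0],"twist":[0,0,0],"grip":-1}]'; python3 -c "
from h import *
plan(bay('middle',80,10),tilted(35),1); print('TCP in bay',inbay('middle',robot.read_state()['tool_pos']).round(1))
im,d,P=cloud('scene'); 
q=inbay('middle',P); k=(abs(q[...,1])<20)&(q[...,2]>32)&(q[...,2]<80)&(q[...,0]>-20)&(q[...,0]<220); k&=(abs(q[...,0]-95)>30); q=q[k]
print('ends',np.sort(q[:,0])[[3,10,-10,-3]].round(1))
for a,b in((20,50),(130,160)): h=(q[:,0]>a)&(q[:,0]<b)&(q[:,1]>0); print(np.median(q[h,2]).round(1))"
```

```text
t: 23.55
tool_pos: [0.4849, -0.3478, 0.0812]
orientation: [-2.951, -0.175, -0.96]
force: [3.3, 1.0, -3.4]
opening: 0.0456
t 23.55 pos [ 0.4849 -0.3478  0.0812] open 0.0456 F [ 3.3  1.  -3.4] T [ 0.155  0.128 -0.018] q [-1.07 -0.04  2.07  0.72  0.98  0.01]
step deg 1.08 mm 7.4 tw [ 0.0005 -0.0181  0.0051]
[-6, -1, 5]
TCP in bay [85.6 -0.8 14.8]
ends [  7.1  11.3 170.2 170.8]
47.6
49.7
```

The mill is against the ledge (+x force, moment change, high end at 170), with the high end about 2 mm up. I flatten it and let go.

```bash
python3 -m pendant '[{"translation":[-1,0,1],"twist":[0,-0.018,0],"grip":-1},{"translation":[-1,0,1],"twist":[0,-0.01,0],"grip":-1},{"translation":[-1,0,1],"twist":[0,0,0],"grip":-1},{"translation":[0,0,0],"twist":[0,0,0],"grip":-1},{"translation":[0,0,0],"twist":[0,0,0],"grip":0.25},{"translation":[0,0,0],"twist":[0,0,0],"grip":0.25},{"translation":[0,0,0],"twist":[0,0,0],"grip":0.25},{"translation":[0,0,0],"twist":[0,0,0],"grip":0.25},{"translation":[0,0,0],"twist":[0,0,0],"grip":0.25},{"translation":[0,0,0],"twist":[0,0,0],"grip":0.25}]'; cat >> h.py <<'E'
def check(name,cam='scene',c=95):
    im,d,P=cloud(cam); q=inbay(name,P); k=(abs(q[...,1])<20)&(q[...,2]>32)&(q[...,2]<80)&(q[...,0]>-20)&(q[...,0]<220)&(abs(q[...,0]-c)>30); q=q[k]
    print(name,cam,'ends',np.sort(q[:,0])[[3,10,-10,-3]].round(1),'top',[np.median(q[(q[:,0]>a)&(q[:,0]<b)&(q[:,1]>0),2]).round(1) for a,b in((20,50),(130,160))])
E
python3 -c "
from h import *
plan(bay('middle',83,80),tilted(35),1); print('TCP in bay',inbay('middle',robot.read_state()['tool_pos']).round(1))
check('middle')"
```

```text
t: 24.6
tool_pos: [0.4858, -0.3502, 0.0801]
orientation: [-2.969, -0.173, -0.923]
force: [0.4, -0.7, 0.5]
opening: 0.0582
t 24.6 pos [ 0.4858 -0.3502  0.0801] open 0.0582 F [ 0.4 -0.7  0.5] T [0.013 0.216 0.045] q [-1.05 -0.03  2.05  0.68  0.97  0.05]
step deg 0.6 mm 66.6 tw [0.0046 0.0082 0.0047]
[-3, -3, -66]
TCP in bay [85.5 -3.2 13.6]
middle scene ends [  9.1  12.1 169.9 171.3] top [np.float64(45.0), np.float64(45.6)]
```

```bash
sed -i 's/{"middle":-1.5,/{"right":-81.5,"middle":-1.5,/' h.py; python3 -m pendant '[{"translation":[0,0,-8],"twist":[0,0,0],"grip":0.25},{"translation":[0,0,-20],"twist":[0,0,0],"grip":0.25},{"translation":[0,0,-25],"twist":[0,0,0],"grip":0.25},{"translation":[0,0,-25],"twist":[0,0,0],"grip":0.25},{"translation":[0,0,-20],"twist":[0,0,0],"grip":0.4},{"translation":[0,0,0],"twist":[0,0,0],"grip":1},{"translation":[0,0,0],"twist":[0,0,0],"grip":1},{"translation":[0,0,0],"twist":[0,0,0],"grip":1},{"translation":[0,0,0],"twist":[0,0,0],"grip":1},{"translation":[0,0,0],"twist":[0,0,0],"grip":1}]'; python3 -c "
from h import *
check('middle');check('right')
check('middle','top');check('right','top')
plan([.55,.235,.2],down(-37.6),16)"
```

```text
t: 25.65
tool_pos: [0.4275, -0.3544, 0.1624]
orientation: [-2.967, -0.173, -0.918]
force: [-0.9, 0.6, 0.1]
opening: 0.0928
middle scene ends [  7.8  12.2 170.  171.4] top [np.float64(45.6), np.float64(45.5)]
right scene ends [ 11.4  14.1 169.8 171.5] top [np.float64(45.7), np.float64(45.9)]
middle top ends [  5.1   8.  168.8 169.9] top [np.float64(45.1), np.float64(45.2)]
right top ends [  7.1  11.1 169.  169.7] top [np.float64(45.1), np.float64(45.7)]
t 25.85 pos [ 0.4275 -0.3547  0.1628] open 0.0929 F [ 0.6 -0.3 -0.1] T [-0.009  0.303 -0.027] q [-1.17 -0.24  2.07  0.62  1.19  0.08]
step deg 3.54 mm 37.7 tw [ 0.0152 -0.0354 -0.0483]
[11, -36, 5]
[13, -35, 5]
[15, -34, 5]
[17, -33, 5]
[18, -33, 5]
[20, -32, 4]
[22, -30, 4]
[23, -29, 4]
[25, -28, 3]
[26, -27, 3]
[28, -25, 2]
[29, -24, 2]
[30, -23, 1]
[31, -21, 0]
[32, -20, -1]
[33, -18, -1]
```

The middle mill's ends and top match the stored mill's in both views, so it is home. Next is mill A.

```bash
python3 -m pendant '[{"translation":[12,-15,-15],"twist":[0.015,-0.035,-0.048],"grip":1},{"translation":[17,-30,-12],"twist":[0.018,-0.045,-0.06],"grip":1},{"translation":[19,-36,-5],"twist":[0.018,-0.045,-0.06],"grip":1},{"translation":[21,-37,0],"twist":[0.018,-0.045,-0.06],"grip":1},{"translation":[22,-37,4],"twist":[0.018,-0.045,-0.06],"grip":1},{"translation":[24,-36,4],"twist":[0.018,-0.045,-0.06],"grip":1},{"translation":[26,-34,4],"twist":[0.018,-0.045,-0.06],"grip":1},{"translation":[28,-33,4],"twist":[0.018,-0.045,-0.06],"grip":1},{"translation":[29,-31,3],"twist":[0.018,-0.045,-0.06],"grip":1},{"translation":[30,-30,3],"twist":[0.018,-0.045,-0.06],"grip":1}]'; python3 -c "
from h import *
plan([.55,.235,.15],down(-37.6),7)"
```

```text
t: 26.85
tool_pos: [0.4837, 0.0346, 0.2363]
orientation: [2.919, 1.123, 0.202]
force: [-0.1, -0.8, 0.4]
opening: 0.0931
t 26.85 pos [0.4837 0.0346 0.2363] open 0.0931 F [-0.1 -0.8  0.4] T [-0.039  0.031  0.005] q [-0.07 -0.33  1.89  0.05  1.46  0.76]
step deg 1.81 mm 32.6 tw [ 0.0091 -0.0161 -0.0257]
[25, -16, 15]
[25, -15, 14]
[26, -14, 14]
[26, -13, 14]
[27, -12, 13]
[27, -12, 13]
[28, -11, 13]
```

```bash
python3 -m pendant '[{"translation":[25,-17,14],"twist":[0.009,-0.016,-0.025],"grip":1},{"translation":[26,-16,14],"twist":[0.009,-0.016,-0.025],"grip":1},{"translation":[27,-15,14],"twist":[0.009,-0.016,-0.025],"grip":1},{"translation":[27,-14,14],"twist":[0.009,-0.016,-0.025],"grip":1},{"translation":[27,-13,14],"twist":[0.009,-0.016,-0.025],"grip":1},{"translation":[25,-11,13],"twist":[0.009,-0.016,-0.025],"grip":1},{"translation":[10,-4,5],"twist":[0.009,-0.01,-0.02],"grip":1},{"translation":[0,0,0],"twist":[0,0,0],"grip":1},{"translation":[0,0,0],"twist":[0,0,0],"grip":1},{"translation":[0,0,0],"twist":[0,0,0],"grip":1}]'; python3 -c "
from h import *
plan([.55,.235,.013],down(-37.6),1)"
```

```text
t: 27.85
tool_pos: [0.5417, 0.2365, 0.1534]
orientation: [-2.81, -1.4, -0.002]
force: [-0.4, -0.2, -0.0]
opening: 0.0932
t 27.85 pos [0.5417 0.2365 0.1534] open 0.0932 F [-0.4 -0.2 -0. ] T [-0.014  0.001 -0.011] q [0.32 0.14 1.59 0.   1.4  0.97]
step deg 0.58 mm 140.7 tw [-0.0008 -0.002   0.0099]
[4, 8, 140]
```

```bash
python3 -m pendant '[{"translation":[2,4,20],"twist":[0,0,0.01],"grip":1},{"translation":[2,4,30],"twist":[0,0,0],"grip":1},{"translation":[0,0,32],"twist":[0,0,0],"grip":1},{"translation":[0,0,28],"twist":[0,0,0],"grip":1},{"translation":[0,0,18],"twist":[0,0,0],"grip":1},{"translation":[0,0,10],"twist":[0,0,0],"grip":1},{"translation":[0,0,4],"twist":[0,0,0],"grip":1},{"translation":[0,0,1],"twist":[0,0,0],"grip":1},{"translation":[0,0,0],"twist":[0,0,0],"grip":0.6},{"translation":[0,0,0],"twist":[0,0,0],"grip":0.4}]'; python3 -c "
from h import *
plan([.5495,.235,.014],down(-37.6),1)
im,d,P=cloud('wrist'); c=np.array([.5495,.235])
k=(P[...,2]>.040)&(P[...,2]<.052)&(np.hypot(P[...,0]-c[0],P[...,1]-c[1])<.1); k[240:]=0
n,l,st,_=cv2.connectedComponentsWithStats(k.astype(np.uint8)); q=P[l==1+st[1:,4].argmax()][:,:2]-c
a=np.radians(52.4); e=np.array([np.cos(a),np.sin(a)]); f=np.array([-e[1],e[0]])
u=q@e; v=q@f; print('along',u.min(),u.max(),'across',np.percentile(v,[1,99]),np.degrees(np.polyfit(u,v,1)[0]))"
```

```text
t: 28.85
tool_pos: [0.5585, 0.2297, 0.0176]
orientation: [2.825, 1.369, 0.032]
force: [-0.5, -0.8, -0.2]
opening: 0.081
t 28.85 pos [0.5585 0.2297 0.0176] open 0.081 F [-0.5 -0.8 -0.2] T [ 0.014  0.025 -0.051] q [0.3  0.3  1.67 0.   1.14 0.97]
step deg 1.36 mm 11.0 tw [ 0.0109 -0.0173 -0.0121]
[-1, -10, 3]
along 0.010929445398451577 0.08696841817471573 across [-0.01989524  0.02298406] 0.364775772319417
```

```bash
python3 -m pendant '[{"translation":[1,-5,2],"twist":[0.01,-0.017,-0.012],"grip":0.4},{"translation":[1,-5,2],"twist":[0,0,0],"grip":0.4},{"translation":[0,0,0],"twist":[0,0,0],"grip":0.2},{"translation":[0,0,0],"twist":[0,0,0],"grip":-1},{"translation":[0,0,0],"twist":[0,0,0],"grip":-1},{"translation":[0,0,0],"twist":[0,0,0],"grip":-1},{"translation":[0,0,0],"twist":[0,0,0],"grip":-1},{"translation":[0,0,0],"twist":[0,0,0],"grip":-1},{"translation":[0,0,0],"twist":[0,0,0],"grip":-1},{"translation":[0,0,0],"twist":[0,0,0],"grip":-1}]' 60;  python3 -c "
from h import *
plan([.5495,.235,.014],down(-37.6),1)"
python3 -m pendant '[{"translation":[0,0,-6],"twist":[0,0,0],"grip":-1},{"translation":[0,0,-12],"twist":[0,0,0],"grip":-1},{"translation":[0,0,-20],"twist":[0,0,0],"grip":-1},{"translation":[0,0,-25],"twist":[0,0,0],"grip":-1},{"translation":[0,0,-20],"twist":[0,0,0],"grip":-1},{"translation":[0,0,-10],"twist":[0,0,0],"grip":-1},{"translation":[0,0,0],"twist":[0,0,0],"grip":-1},{"translation":[0,0,0],"twist":[0,0,0],"grip":-1},{"translation":[0,0,0],"twist":[0,0,0],"grip":-1},{"translation":[0,0,0],"twist":[0,0,0],"grip":-1}]'; python3 -c "
from h import *
T=[]
for i in range(3): robot.read_camera('top'); T.append(robot.read_state()['wrist_torque'])
T=np.mean(T,0); d=T-[-.014,.001,0]; print('T',T,'heavy yaw',np.degrees(np.arctan2(-d[0],d[1])),'moment',np.hypot(*d[:2]))
p=bay('left',100,94); p[2]=.25
plan(p,tilted(0),16)"
```

```text
t: 29.9
tool_pos: [0.5524, 0.2394, 0.0152]
orientation: [2.817, 1.389, 0.003]
force: [-0.1, 1.2, 0.1]
opening: 0.0459
t 29.9 pos [0.5524 0.2394 0.0152] open 0.0459 F [-0.1  1.2  0.1] T [0.106 0.033 0.057] q [ 0.32  0.32  1.66 -0.    1.16  0.98]
step deg 0.16 mm 5.4 tw [ 0.0013 -0.0017  0.0018]
[-5, 0, 1]
t: 30.9
tool_pos: [0.5471, 0.2367, 0.1079]
orientation: [2.818, 1.389, -0.017]
force: [-0.0, 0.0, -5.2]
opening: 0.0456
T [-0.10535685  0.04338119 -0.00042157] heavy yaw 65.11302738597445 moment 0.10070868469844882
t 31.05 pos [0.5471 0.2367 0.108 ] open 0.0457 F [-0.3 -0.2 -4.4] T [-0.082  0.018 -0.02 ] q [ 0.32  0.21  1.61 -0.    1.34  0.98]
step deg 2.87 mm 33.6 tw [-0.      0.0007  0.0502]
[-29, 14, -9]
[-29, 16, -9]
[-28, 17, -9]
[-27, 18, -9]
[-26, 20, -9]
[-25, 21, -9]
[-24, 22, -9]
[-23, 23, -9]
[-21, 24, -9]
[-20, 25, -9]
[-19, 26, -9]
[-17, 27, -9]
[-16, 28, -9]
[-15, 29, -9]
[-13, 30, -9]
[-12, 30, -9]
```

The heavy end is at about 65° (the +52° end) with a clear 0.10 N·m. It would have to face the robot, so this mill also needs a half-turn regrasp.

```bash
python3 -m pendant '[{"translation":[0,0,16],"twist":[0,0,0],"grip":-1},{"translation":[0,0,25],"twist":[0,0,0],"grip":-1},{"translation":[0,0,22],"twist":[0,0,0],"grip":-1},{"translation":[0,0,12],"twist":[0,0,0],"grip":-1},{"translation":[0,0,7],"twist":[0,0,0],"grip":-1},{"translation":[0,0,5],"twist":[0,0,0],"grip":-1},{"translation":[0,0,3],"twist":[0,0,0],"grip":-1},{"translation":[0,0,2],"twist":[0,0,0],"grip":-1},{"translation":[0,0,0],"twist":[0,0,0],"grip":-1},{"translation":[0,0,0],"twist":[0,0,0],"grip":-1}]'; python3 -c "
from h import *
plan([.5524,.239,.0152],down(-37.6),1)"
```

```text
t: 32.05
tool_pos: [0.5485, 0.2372, 0.0166]
orientation: [2.817, 1.39, -0.01]
force: [0.8, -0.0, -4.5]
opening: 0.0458
t 32.05 pos [0.5485 0.2372 0.0166] open 0.0458 F [ 0.8 -0.  -4.5] T [-0.144  0.054 -0.011] q [ 0.32  0.31  1.66 -0.    1.17  0.98]
step deg 0.4 mm 4.6 tw [-0.0023  0.0063  0.002 ]
[4, 2, 1]
```

```bash
python3 -m pendant '[{"translation":[0,0,2],"twist":[0,0,0],"grip":-1},{"translation":[0,0,0],"twist":[0,0,0],"grip":1},{"translation":[0,0,0],"twist":[0,0,0],"grip":1},{"translation":[0,0,0],"twist":[0,0,0],"grip":1},{"translation":[0,0,0],"twist":[0,0,0],"grip":1},{"translation":[0,0,-12],"twist":[0,0,0],"grip":1},{"translation":[0,0,-30],"twist":[0,0,0],"grip":1},{"translation":[0,0,-30],"twist":[0,0,0],"grip":1},{"translation":[0,0,-8],"twist":[0,0,-0.15],"grip":1},{"translation":[0,0,0],"twist":[0,0,-0.15],"grip":1}]'; python3 -m pendant '[{"translation":[0,0,0],"twist":[0,0,-0.15],"grip":1},{"translation":[0,0,0],"twist":[0,0,-0.15],"grip":1},{"translation":[0,0,0],"twist":[0,0,-0.15],"grip":1},{"translation":[0,0,0],"twist":[0,0,-0.15],"grip":1},{"translation":[0,0,0],"twist":[0,0,-0.15],"grip":1},{"translation":[0,0,0],"twist":[0,0,-0.15],"grip":1},{"translation":[0,0,0],"twist":[0,0,-0.15],"grip":1},{"translation":[0,0,0],"twist":[0,0,-0.15],"grip":1},{"translation":[0,0,0],"twist":[0,0,-0.15],"grip":1},{"translation":[0,0,0],"twist":[0,0,-0.15],"grip":1}]'; python3 -m pendant '[{"translation":[0,0,0],"twist":[0,0,-0.15],"grip":1},{"translation":[0,0,0],"twist":[0,0,-0.15],"grip":1},{"translation":[0,0,0],"twist":[0,0,-0.15],"grip":1},{"translation":[0,0,0],"twist":[0,0,-0.15],"grip":1},{"translation":[0,0,0],"twist":[0,0,-0.15],"grip":1},{"translation":[0,0,0],"twist":[0,0,-0.15],"grip":1},{"translation":[0,0,0],"twist":[0,0,-0.15],"grip":1},{"translation":[0,0,0],"twist":[0,0,-0.15],"grip":1},{"translation":[0,0,0],"twist":[0,0,-0.12],"grip":1},{"translation":[0,0,0],"twist":[0,0,-0.08],"grip":1}]'; python3 -c "
from h import *
plan([.5485,.2372,.015],down(142.4),1)"
```

```text
t: 33.05
tool_pos: [0.5509, 0.2381, 0.1025]
orientation: [2.572, 1.802, -0.003]
force: [0.0, -0.4, 0.4]
opening: 0.0929
t: 34.05
tool_pos: [0.5549, 0.2397, 0.1164]
orientation: [0.652, 3.062, 0.007]
force: [-0.1, 0.1, 0.3]
opening: 0.0927
t: 35.05
tool_pos: [0.5574, 0.2407, 0.1283]
orientation: [-1.485, 2.745, -0.007]
force: [0.1, -0.2, 0.3]
opening: 0.0933
t 35.05 pos [0.5574 0.2407 0.1283] open 0.0933 F [ 0.1 -0.2  0.3] T [ 0.092 -0.117  0.004] q [ 0.32  0.19  1.59 -0.    1.34 -2.24]
step deg 4.59 mm 113.7 tw [-0.0133  0.0164  0.0773]
[10, 7, 113]
```

```bash
python3 -m pendant '[{"translation":[4,3,15],"twist":[-0.007,0.01,0.05],"grip":1},{"translation":[4,2,28],"twist":[-0.006,0.01,0.03],"grip":1},{"translation":[2,1,28],"twist":[0,0,0],"grip":1},{"translation":[1,0,22],"twist":[0,0,0],"grip":1},{"translation":[0,0,14],"twist":[0,0,0],"grip":1},{"translation":[0,0,7],"twist":[0,0,0],"grip":1},{"translation":[0,0,2],"twist":[0,0,0],"grip":0.6},{"translation":[0,0,0],"twist":[0,0,0],"grip":0.3},{"translation":[0,0,0],"twist":[0,0,0],"grip":0.3},{"translation":[0,0,0],"twist":[0,0,0],"grip":0.3}]'; python3 -c "
from h import *
plan([.5485,.2372,.015],down(142.4),1)"
```

```text
t: 36.05
tool_pos: [0.5533, 0.2375, 0.0207]
orientation: [-1.379, 2.81, -0.006]
force: [-0.3, -0.4, -0.7]
opening: 0.0655
t 36.05 pos [0.5533 0.2375 0.0207] open 0.0655 F [-0.3 -0.4 -0.7] T [ 0.1   -0.061  0.028] q [ 0.32  0.3   1.67 -0.    1.16 -2.16]
step deg 0.71 mm 7.5 tw [-0.0086  0.0088 -0.002 ]
[3, 4, 6]
```

```bash
python3 -m pendant '[{"translation":[2,2,3],"twist":[-0.008,0.009,0],"grip":0.3},{"translation":[1,2,3],"twist":[0,0,0],"grip":0.3},{"translation":[0,0,0],"twist":[0,0,0],"grip":-1},{"translation":[0,0,0],"twist":[0,0,0],"grip":-1},{"translation":[0,0,0],"twist":[0,0,0],"grip":-1},{"translation":[0,0,0],"twist":[0,0,0],"grip":-1},{"translation":[0,0,0],"twist":[0,0,0],"grip":-1},{"translation":[0,0,-6],"twist":[0,0,0],"grip":-1},{"translation":[0,0,-14],"twist":[0,0,0],"grip":-1},{"translation":[0,0,-24],"twist":[0,0,0],"grip":-1}]' 60; python3 -c "
from h import *
p=bay('left',100,94); p[2]=.24
plan(p,tilted(0),24)"
```

```text
t: 37.05
tool_pos: [0.5439, 0.2362, 0.0558]
orientation: [1.38, -2.811, -0.001]
force: [0.6, -0.5, -4.4]
opening: 0.0457
t 37.05 pos [0.5439 0.2362 0.0558] open 0.0457 F [ 0.6 -0.5 -4.4] T [-0.001 -0.001  0.011] q [ 0.32  0.26  1.65 -0.    1.24 -2.16]
step deg 5.59 mm 22.9 tw [ 0.0006  0.0001 -0.0976]
[19, -10, -8]
[20, -8, -8]
[21, -6, -8]
[21, -4, -8]
[22, -1, -8]
[22, 1, -8]
[21, 3, -8]
[21, 5, -8]
[21, 7, -8]
[20, 9, -8]
[19, 11, -8]
[18, 12, -8]
[16, 14, -8]
[15, 16, -8]
[13, 17, -8]
[12, 18, -8]
[10, 19, -8]
[8, 20, -8]
[6, 21, -8]
[4, 21, -8]
[2, 22, -8]
[0, 22, -8]
[-2, 21, -8]
[-5, 21, -8]
```

Only the long way round (+226° of tool twist) stays within joint 6's range. I work out the shifts for that turn.

```bash
python3 -c "
from h import *
s=robot.read_state(); r0=R.from_rotvec(s['orientation']); p=bay('left',100,94); p[2]=.24
d=p-s['tool_pos']; d[2]=0; print(p,d)
n=28
for i in range(n):
  w=(0 if i<2 else 1/25 if i<27 else 0); print(i,((r0*R.from_rotvec([0,0,3.94*(i+.5)/n])).inv().apply(d)*1e3*w).round(0).astype(int)[:2].tolist(),end=' ')
"
```

```text
[ 0.44236327 -0.27141965  0.24      ] [-0.10148952 -0.50762732  0.        ]
0 [0, 0] 1 [0, 0] 2 [14, -15] 3 [12, -17] 4 [10, -18] 5 [7, -20] 6 [4, -20] 7 [1, -21] 8 [-2, -21] 9 [-5, -20] 10 [-7, -19] 11 [-10, -18] 12 [-13, -16] 13 [-15, -15] 14 [-17, -12] 15 [-18, -10] 16 [-19, -7] 17 [-20, -4] 18 [-21, -2] 19 [-21, 1] 20 [-20, 4] 21 [-19, 7] 22 [-18, 10] 23 [-17, 12] 24 [-15, 14] 25 [-13, 16] 26 [-10, 18] 27 [0, 0]
```

```bash
python3 -m pendant '[{"translation":[0,0,-35],"twist":[0,0,0.10],"grip":-1},{"translation":[0,0,-40],"twist":[0,0,0.14],"grip":-1},{"translation":[14,-15,-40],"twist":[0,0,0.14],"grip":-1},{"translation":[12,-17,-30],"twist":[0,0,0.14],"grip":-1},{"translation":[10,-18,-20],"twist":[0,0,0.14],"grip":-1},{"translation":[7,-20,-5],"twist":[0,0,0.14],"grip":-1},{"translation":[4,-20,0],"twist":[0,0,0.14],"grip":-1},{"translation":[1,-21,0],"twist":[0,0,0.14],"grip":-1},{"translation":[-2,-21,0],"twist":[0,0,0.14],"grip":-1},{"translation":[-5,-20,0],"twist":[0,0,0.14],"grip":-1}]'; cat >> h.py <<'E'
def plan2(p,tot,n):
    s=robot.read_state(); r0=R.from_rotvec(s['orientation']); d=np.array(p)-s['tool_pos']; print(s['t'],s['tool_pos'].round(4),s['q'].round(2),'T',s['wrist_torque'].round(3),'per row',tot/n,'tool y yaw',np.degrees(np.arctan2(*r0.as_matrix()[1::-1,1])).round(1),'tool z',r0.as_matrix()[:,2].round(3))
    for i in range(n): print(i,((r0*R.from_rotvec([0,0,tot*(i+.5)/n])).inv().apply(d)*1e3/n).round(0).astype(int).tolist(),end=' ')
E
python3 -c "
from h import *
p=bay('left',100,94); p[2]=.24
s=robot.read_state(); y=R.from_rotvec(s['orientation']).as_matrix()[:,1]; a=np.arctan2(y[1],y[0]); tot=(a-np.radians(-83.5))%(2*np.pi)
plan2(p,tot,int(np.ceil(tot/.13)))"
```

```text
t: 38.05
tool_pos: [0.5249, 0.068, 0.2457]
orientation: [-0.769, -3.043, 0.006]
force: [-0.7, 0.1, -5.8]
opening: 0.0456
38.05 [0.5249 0.068  0.2457] [ 0.03 -0.07  1.64 -0.    1.57 -1.04] T [ 0.079 -0.009  0.011] per row 0.12665867991357693 tool y yaw 61.6 tool z [-0.004 -0.003 -1.   ]
0 [-5, -17, 0] 1 [-8, -16, 0] 2 [-9, -15, 0] 3 [-11, -13, 0] 4 [-13, -12, 0] 5 [-14, -10, 0] 6 [-15, -8, 0] 7 [-16, -6, 0] 8 [-17, -4, 0] 9 [-17, -2, 0] 10 [-17, 0, 0] 11 [-17, 2, 0] 12 [-17, 5, 0] 13 [-16, 7, 0] 14 [-15, 9, 0] 15 [-14, 11, 0] 16 [-12, 12, 0] 17 [-11, 14, 0] 18 [-9, 15, 0] 19 [-7, 16, 0]
```

```bash
python3 -m pendant '[{"translation":[-5,-17,0],"twist":[0,0,0.14],"grip":-1},{"translation":[-8,-16,0],"twist":[0,0,0.14],"grip":-1},{"translation":[-10,-15,0],"twist":[0,0,0.14],"grip":-1},{"translation":[-12,-13,0],"twist":[0,0,0.14],"grip":-1},{"translation":[-14,-11,0],"twist":[0,0,0.14],"grip":-1},{"translation":[-15,-9,0],"twist":[0,0,0.14],"grip":-1},{"translation":[-16,-7,0],"twist":[0,0,0.14],"grip":-1},{"translation":[-17,-4,0],"twist":[0,0,0.14],"grip":-1},{"translation":[-18,-2,0],"twist":[0,0,0.14],"grip":-1},{"translation":[-18,1,0],"twist":[0,0,0.14],"grip":-1}]'; python3 -c "
from h import *
p=bay('left',100,94); p[2]=.24
s=robot.read_state(); y=R.from_rotvec(s['orientation']).as_matrix()[:,1]; a=np.arctan2(y[1],y[0]); tot=(a-np.radians(-83.5))%(2*np.pi)
plan2(p,tot,int(np.ceil(tot/.13)))"
```

```text
t: 39.05
tool_pos: [0.4846, -0.1129, 0.2534]
orientation: [-2.605, -1.755, 0.006]
force: [0.1, 0.1, -5.0]
opening: 0.0459
39.05 [ 0.4846 -0.1129  0.2534] [-0.33 -0.16  1.71 -0.    1.59  0.06] T [ 0.096 -0.146  0.014] per row 0.11915261162103241 tool y yaw -22.1 tool z [-0.004 -0.002 -1.   ]
0 [-18, 3, 2] 1 [-17, 5, 2] 2 [-17, 7, 2] 3 [-16, 9, 2] 4 [-14, 11, 2] 5 [-13, 13, 2] 6 [-11, 14, 2] 7 [-10, 16, 2] 8 [-8, 17, 2]
```

```bash
python3 -m pendant '[{"translation":[-18,3,2],"twist":[0,0,0.12],"grip":-1},{"translation":[-17,5,2],"twist":[0,0,0.12],"grip":-1},{"translation":[-17,7,2],"twist":[0,0,0.12],"grip":-1},{"translation":[-16,9,2],"twist":[0,0,0.12],"grip":-1},{"translation":[-14,11,2],"twist":[0,0,0.12],"grip":-1},{"translation":[-13,13,2],"twist":[0,0,0.12],"grip":-1},{"translation":[-11,14,2],"twist":[0,0,0.12],"grip":-1},{"translation":[-7,12,2],"twist":[0,0,0.10],"grip":-1},{"translation":[-2,5,0],"twist":[0,0,0.05],"grip":-1},{"translation":[0,0,0],"twist":[0,0,0],"grip":-1}]'; python3 -c "
from h import *
plan(bay('left',100,94),tilted(35),9)"
```

```text
t: 40.05
tool_pos: [0.4459, -0.2609, 0.2445]
orientation: [3.131, 0.229, -0.002]
force: [0.6, -0.2, -5.5]
opening: 0.0457
t 40.05 pos [ 0.4459 -0.2609  0.2445] open 0.0457 F [ 0.6 -0.2 -5.5] T [ 0.072 -0.182  0.007] q [-0.63 -0.11  1.68 -0.    1.57  0.8 ]
step deg 3.9 mm 10.1 tw [-0.0009  0.068   0.0035]
[-1, 1, 10]
[-1, 1, 10]
[-2, 1, 10]
[-3, 1, 10]
[-3, 1, 10]
[-4, 1, 9]
[-4, 1, 9]
[-5, 1, 9]
[-6, 1, 8]
```

The moment at this pose (ty −0.18) matches that of the first mill in the same attitude, so the heavy end faces the robot. I tip it over the left bay.

```bash
python3 -m pendant '[{"translation":[-1,1,4],"twist":[0,0.05,0.003],"grip":-1},{"translation":[-1,1,9],"twist":[0,0.08,0.003],"grip":-1},{"translation":[-2,1,10],"twist":[0,0.08,0.003],"grip":-1},{"translation":[-3,1,10],"twist":[0,0.08,0.003],"grip":-1},{"translation":[-3,1,10],"twist":[0,0.08,0.003],"grip":-1},{"translation":[-4,1,10],"twist":[0,0.08,0.003],"grip":-1},{"translation":[-4,1,10],"twist":[0,0.08,0.003],"grip":-1},{"translation":[-5,1,10],"twist":[0,0.06,0.003],"grip":-1},{"translation":[-5,1,6],"twist":[0,0.03,0.003],"grip":-1},{"translation":[0,0,0],"twist":[0,0,0],"grip":-1}]'; python3 -c "
from h import *
plan(bay('left',96,60),tilted(35),5)"
```

```text
t: 41.05
tool_pos: [0.446, -0.2652, 0.1621]
orientation: [-2.936, -0.215, -0.978]
force: [-0.2, 0.8, -5.2]
opening: 0.0456
t 41.05 pos [ 0.446  -0.2652  0.1621] open 0.0456 F [-0.2  0.8 -5.2] T [-0.084  0.758  0.009] q [-1.07 -0.44  2.25  0.65  1.17  0.15]
step deg 0.51 mm 8.0 tw [-0.0026 -0.0064  0.0057]
[-3, 1, 7]
[-3, 1, 8]
[-3, 1, 8]
[-3, 1, 8]
[-2, 1, 8]
```

```bash
python3 -m pendant '[{"translation":[-2,1,7],"twist":[-0.004,-0.01,0.01],"grip":-1},{"translation":[-3,1,10],"twist":[-0.004,-0.01,0.01],"grip":-1},{"translation":[-3,1,12],"twist":[-0.004,-0.01,0.008],"grip":-1},{"translation":[-3,1,12],"twist":[0,0,0],"grip":-1},{"translation":[-2,1,10],"twist":[0,0,0],"grip":-1},{"translation":[-1,0,6],"twist":[0,0,0],"grip":-1},{"translation":[0,0,2],"twist":[0,0,0],"grip":-1},{"translation":[0,0,0],"twist":[0,0,0],"grip":-1},{"translation":[0,0,0],"twist":[0,0,0],"grip":-1},{"translation":[0,0,0],"twist":[0,0,0],"grip":-1}]'; python3 -c "
from h import *
plan(bay('left',93,16),tilted(35),1)
im,d,P=cloud('scene'); print('TCP in bay',inbay('left',robot.read_state()['tool_pos']).round(1))
z0=inbay('left',robot.read_state()['tool_pos'])[2]; q=inbay('left',P); k=(abs(q[...,1])<20)&(q[...,2]>z0)&(q[...,2]<z0+45)&(q[...,0]>-20)&(q[...,0]<220)&(abs(q[...,0]-95)>30); q=q[k]
print('ends',np.sort(q[:,0])[[3,10,-10,-3]].round(1),[np.median(q[(q[:,0]>a)&(q[:,0]<b)&(q[:,1]>0),2]).round(1) for a,b in((20,50),(130,165))])"
```

```text
t: 42.05
tool_pos: [0.4749, -0.2674, 0.1071]
orientation: [-2.965, -0.182, -0.93]
force: [0.1, 0.5, -5.2]
opening: 0.0454
t 42.05 pos [ 0.4749 -0.2674  0.1071] open 0.0454 F [ 0.1  0.5 -5.2] T [-0.011  0.647 -0.016] q [-0.97 -0.3   2.23  0.64  1.    0.18]
step deg 0.61 mm 21.6 tw [0.0021 0.0034 0.0098]
[-7, 0, 20]
TCP in bay [99.8  0.2 36.6]
ends [ 23.6  27.5 186.7 187. ] [np.float64(66.0), np.float64(65.8)]
```

```bash
python3 -m pendant '[{"translation":[-1,0,5],"twist":[0.002,0.003,0.008],"grip":-1},{"translation":[-1,0,6],"twist":[0,0,0],"grip":-1},{"translation":[-2,0,4],"twist":[0,0,0],"grip":-1},{"translation":[-2,0,2],"twist":[0,0,0],"grip":-1},{"translation":[-1,0,1],"twist":[0,0,0],"grip":-1},{"translation":[-1,0,1],"twist":[0,0,0],"grip":-1},{"translation":[-1,0,1],"twist":[0,0,0],"grip":-1},{"translation":[0,0,0],"twist":[0,0,0],"grip":-1},{"translation":[0,0,0],"twist":[0,0,0],"grip":-1},{"translation":[0,0,0],"twist":[0,0,0],"grip":-1}]'; python3 -c "
from h import *
plan(bay('left',83,16),tilted(35),1); print('TCP in bay',inbay('left',robot.read_state()['tool_pos']).round(1))"
```

```text
t: 43.1
tool_pos: [0.4797, -0.2683, 0.0865]
orientation: [-2.96, -0.171, -0.937]
force: [-0.5, -0.0, -5.9]
opening: 0.0456
t 43.1 pos [ 0.4797 -0.2683  0.0865] open 0.0456 F [-0.5 -0.  -5.9] T [-0.009  0.692 -0.057] q [-0.97 -0.25  2.24  0.67  0.95  0.14]
step deg 0.2 mm 8.9 tw [ 0.0016 -0.0021  0.0023]
[-9, -1, 1]
TCP in bay [91.7 -1.2 16.9]
```

Nearly down. I slide it down to the ledge with a slight press.

```bash
python3 -m pendant '[{"translation":[-2,-1,0],"twist":[0,0,0],"grip":-1},{"translation":[-3,0,0],"twist":[0,-0.004,0],"grip":-1},{"translation":[-3,0,0],"twist":[0,-0.004,0],"grip":-1},{"translation":[-3,0,1],"twist":[0,-0.004,0],"grip":-1},{"translation":[-3,0,1],"twist":[0,-0.004,0],"grip":-1},{"translation":[-3,0,0],"twist":[0,0,0],"grip":-1},{"translation":[-2,0,0],"twist":[0,0,0],"grip":-1},{"translation":[-2,0,0],"twist":[0,0,0],"grip":-1},{"translation":[0,0,0],"twist":[0,0,0],"grip":-1},{"translation":[0,0,0],"twist":[0,0,0],"grip":-1}]'; python3 -c "
from h import *
plan(bay('left',83,16),tilted(35),1); print('TCP in bay',inbay('left',robot.read_state()['tool_pos']).round(1))
check('left')"
```

```text
t: 44.1
tool_pos: [0.4728, -0.2687, 0.0833]
orientation: [-2.958, -0.17, -0.945]
force: [0.9, 0.2, -4.6]
opening: 0.0458
t 44.1 pos [ 0.4728 -0.2687  0.0833] open 0.0458 F [ 0.9  0.2 -4.6] T [-0.001  0.63   0.025] q [-0.99 -0.26  2.25  0.68  0.96  0.12]
step deg 0.46 mm 2.7 tw [ 0.0019 -0.0076  0.0022]
[-1, -1, 2]
TCP in bay [84.3 -0.7 18.3]
left scene ends [  9.4  13.1 170.4 171.4] top [np.float64(47.3), np.float64(48.1)]
```

```bash
python3 -m pendant '[{"translation":[-1,0,1],"twist":[0,-0.008,0],"grip":-1},{"translation":[-1,0,1],"twist":[0,0,0],"grip":-1},{"translation":[-1,0,1],"twist":[0,0,0],"grip":-1},{"translation":[-1,0,1],"twist":[0,0,0],"grip":-1},{"translation":[0,0,0],"twist":[0,0,0],"grip":-1},{"translation":[0,0,0],"twist":[0,0,0],"grip":0.25},{"translation":[0,0,0],"twist":[0,0,0],"grip":0.25},{"translation":[0,0,0],"twist":[0,0,0],"grip":0.25},{"translation":[0,0,0],"twist":[0,0,0],"grip":0.25},{"translation":[0,0,0],"twist":[0,0,0],"grip":0.25}]'; python3 -c "
from h import *
plan(bay('left',83,16),tilted(35),1); print('TCP in bay',inbay('left',robot.read_state()['tool_pos']).round(1))
check('left')"
```

```text
t: 45.15
tool_pos: [0.4737, -0.271, 0.0822]
orientation: [-2.963, -0.173, -0.94]
force: [0.2, -1.1, -0.5]
opening: 0.0583
t 45.15 pos [ 0.4737 -0.271   0.0822] open 0.0583 F [ 0.2 -1.1 -0.5] T [ 0.036  0.241 -0.014] q [-0.98 -0.25  2.25  0.68  0.95  0.12]
step deg 0.42 mm 3.5 tw [ 0.0046 -0.0035  0.0046]
[-1, -3, 1]
TCP in bay [84.2 -3.2 17. ]
left scene ends [  7.8  10.3 170.2 170.9] top [np.float64(45.5), np.float64(46.1)]
```

```bash
python3 -m pendant '[{"translation":[0,-1,-6],"twist":[0,0,0],"grip":0.3},{"translation":[0,-1,-18],"twist":[0,0,0],"grip":0.3},{"translation":[0,0,-25],"twist":[0,0,0],"grip":0.3},{"translation":[0,0,-25],"twist":[0,0,0],"grip":0.3},{"translation":[0,0,-25],"twist":[0,0,0],"grip":0.3},{"translation":[0,0,-15],"twist":[0,0,0],"grip":0.3},{"translation":[0,0,0],"twist":[0,0,0],"grip":0.3},{"translation":[0,0,0],"twist":[0,0,0],"grip":0.3},{"translation":[0,0,0],"twist":[0,0,0],"grip":0.3},{"translation":[0,0,0],"twist":[0,0,0],"grip":0.3}]'; python3 -c "
from h import *
for c in ('scene','top'):
  for b in ('left','middle','right'): check(b,c)
im,d,P=cloud('scene'); q=inbay('middle',P)
for yo,n in ((80,'left'),(0,'mid'),(-80,'right')):
  k=(q[...,2]>41)&(q[...,2]<50)&(abs(q[...,1]-yo)<35)&(q[...,0]>25)&(q[...,0]<60); print(n,'y edges',(np.percentile(q[k][:,1],[1,99])-yo).round(1))
save('end',im)"
```

```text
t: 46.2
tool_pos: [0.4043, -0.2744, 0.178]
orientation: [-2.963, -0.173, -0.935]
force: [0.2, -0.3, 0.0]
opening: 0.0606
left scene ends [  8.1   9.9 170.3 171.3] top [np.float64(45.5), np.float64(45.6)]
middle scene ends [  9.1  12.6 169.9 171.2] top [np.float64(45.2), np.float64(45.3)]
right scene ends [ 28.   35.5 169.9 171.1] top [np.float64(45.8), np.float64(46.1)]
left top ends [  7.2   9.7 168.6 169.8] top [np.float64(45.5), np.float64(45.1)]
middle top ends [  8.1   9.7 168.1 169.3] top [np.float64(45.5), np.float64(45.1)]
right top ends [  5.4   7.8 169.1 169.9] top [np.float64(45.2), np.float64(46.5)]
left y edges [-22.3  23.8]
mid y edges [-17.8  23.4]
right y edges [-20.6  25.8]
```

View pics/end.png

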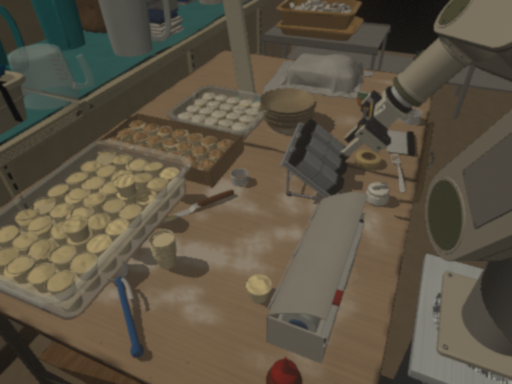

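All three mills lie flat and level with each other in the rack (around px 315,155). The cup, cup stack, spatula and cutter are where they were, and the gripper is clear, so I hand the job in.

```bash
python3 -c "
from plant import robot
print(robot.close_job())"
```

```text
the job is handed in; nothing more can be done
None
```

Both loose mills are in the free bays, mill B in the middle and mill A on the left. I handed the job in at about 46.5 s of the 59 s allowed. No verdict is reported, so what follows rests on my own last checks.

- **Heavy ends:** I lifted each mill level and read the wrist moment. The readings were about 0.13 N·m for mill B and 0.10 N·m for mill A, against about 0.15 expected. Each was checked again, still level, before tipping, and agreed. The heavy ends are at the low side.
- **Regrasps:** Each mill had to be set down once and gripped again with the hand turned half round. For mill B I noticed this only when joint 6 reached its end stop with the mill partly tipped, heavy end down. I brought it back level without trouble.
- **Position along the bays:** In both camera views the high ends of both mills are within about 1 mm of the stored mill's, and the tops lie flat at 45–46 mm. My rack frame itself seems 3–4 mm off along the slope, so I compared with the stored mill rather than with absolute numbers.
- **Sideways:** The left mill's edges measured −22 and +24 mm about the channel centre line. The middle mill's lower edge was partly hidden in that view (−18, +23), so that reading is less sure; the ridges leave it only about 2.5 mm of play.
- **Stored mill and bystanders:** The stored mill's ends and top did not change. The cup, cup stack, spatula and cutter looked unmoved in the last picture; I did not measure them again.

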